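# Load the bail-arm crate and stack its tray

### The job

Pack the crate for the job: swing both wire bail arms fully out, clear of the crate's mouth, then lay every screwdriver that lies on the front half of the table (not the old ones along the back edge) in a slot of its own in the crate's rack, handle down in the wide notch and blade in the narrow notch. Then swing both bail arms back in flat over the mouth and stack the carrying tray on them, centred and in line with the crate, its ribs down between the two bars so that it sits level.

Things in the scene. Friction and masses are not known exactly. Their poses are not given: they have to be found in the camera images.
- crate: Fixed grey open crate, 234 x 270 x 68 mm (x, y, z), walls and floor 5 mm, with a plywood rack of three slots along y inside. Origin: centre of its underside on the table; y along its long side. Outer end faces at y = +-135 mm. Each bail bar lies at y = +-65 mm when in, +-175 mm when out, its centre 73 mm above the table.
- bail_left (a joint): Bail arm at the crate's +y end (robot's left). U of 10 mm round steel wire, 55 mm side arms pivoted on the crate's long sides, joined by a cross bar 250 mm wide across the crate. 0 = in, flat over the mouth; 1.57 = straight up; 3.14 = out, flat beyond the end wall. Slightly stiff: it stays where it is left, about 1 N at the bar moves it.
- bail_right (a joint): Bail arm at the crate's -y end (robot's right), the left one mirrored. U of 10 mm round steel wire, 55 mm side arms pivoted on the crate's long sides, joined by a cross bar 250 mm wide across the crate. 0 = in, flat over the mouth; 1.57 = straight up; 3.14 = out, flat beyond the end wall. Slightly stiff: it stays where it is left, about 1 N at the bar moves it.
- bail_left_bar (a point): Middle of the cross bar (10 mm thick) of the bail arm at the crate's +y end; moves with the bail on a circle of 55 mm radius. It can be pinched here from above and carried round.
- bail_left_pivot (a point): Point on that bail's hinge axis at the crate's middle: crate frame (0, +120, 73) mm. The axis runs along the crate's x.
- bail_right_bar (a point): Middle of the cross bar (10 mm thick) of the bail arm at the crate's -y end; moves with the bail on a circle of 55 mm radius. It can be pinched here from above and carried round.
- bail_right_pivot (a point): Point on that bail's hinge axis at the crate's middle: crate frame (0, -120, 73) mm. The axis runs along the crate's x.
- slot_1 (a point): Rack slot 1: crate frame (-60, 28, 30) mm, level with the wide notch's floor. The grip point of a screwdriver in this slot belongs straight above it. Wide-notch bar (handles): y = +60 mm, 12 mm thick, notch 44 mm wide between posts with tops at 54 mm. Narrow-notch bar (blades): y = -45 mm, 12 mm thick, notch 16 mm wide, floor at 34 mm, teeth to 47 mm above the table.
- slot_2 (a point): Rack slot 2: crate frame (0, 28, 30) mm, level with the wide notch's floor. The grip point of a screwdriver in this slot belongs straight above it. Wide-notch bar (handles): y = +60 mm, 12 mm thick, notch 44 mm wide between posts with tops at 54 mm. Narrow-notch bar (blades): y = -45 mm, 12 mm thick, notch 16 mm wide, floor at 34 mm, teeth to 47 mm above the table.
- slot_3 (a point): Rack slot 3: crate frame (60, 28, 30) mm, level with the wide notch's floor. The grip point of a screwdriver in this slot belongs straight above it. Wide-notch bar (handles): y = +60 mm, 12 mm thick, notch 44 mm wide between posts with tops at 54 mm. Narrow-notch bar (blades): y = -45 mm, 12 mm thick, notch 16 mm wide, floor at 34 mm, teeth to 47 mm above the table.
- tray_handle (a point): Middle of the handle bar (14 mm wide, 22 high, 160 long along y) of a loose black carrying tray, 0.45 kg, 150 x 200 mm, walls 51 mm high, uprights at y = +-75 mm. The point is 100 mm above its feet and over its balance point. z up.
- tray: The same tray; origin at the centre of its underside, level with its feet. Feet: two cross ribs 6 mm high, outer faces at y = +-55 mm, which go down between the bail bars (inner faces +-60 mm) so that the tray's bottom, 6 mm above the feet, lies on the bars, the handle point 172 mm above the table. Fits either way round.
- driver_1_grip (a point): Screwdriver 207 mm long, 90 g, round handle 28 mm thick, 6 mm blade; may be absent. Point: in the handle's axis, 14 mm above what the handle lies on, 28 mm from the tool's middle towards the handle's end, close to its balance point. y points along the tool from blade to handle end; the handle begins 25 to 36 mm on the blade side of this point.
- driver_2_grip (a point): Screwdriver 172 mm long, 90 g, round handle 25 mm thick, 6 mm blade; may be absent. Point: in the handle's axis, 12.5 mm above what the handle lies on, 28 mm from the tool's middle towards the handle's end, close to its balance point. y points along the tool from blade to handle end; the handle begins 25 to 36 mm on the blade side of this point.
- driver_3_grip (a point): Screwdriver 196 mm long, 90 g, round handle 30 mm thick, 6 mm blade; may be absent. Point: in the handle's axis, 15 mm above what the handle lies on, 28 mm from the tool's middle towards the handle's end, close to its balance point. y points along the tool from blade to handle end; the handle begins 25 to 36 mm on the blade side of this point.
- driver_4_grip (a point): Screwdriver 146 mm long, 90 g, round handle 23 mm thick, 6 mm blade; may be absent. Point: in the handle's axis, 11.5 mm above what the handle lies on, 28 mm from the tool's middle towards the handle's end, close to its balance point. y points along the tool from blade to handle end; the handle begins 25 to 36 mm on the blade side of this point.

How it is judged:
By the outcome, as a careful person would: the job done as asked, in the order asked, and still so for the second after the job is handed in, with the robot touching nothing.
Of driver_1, driver_2, driver_3, driver_4 only 2 to 3 are there at a start; the rules pass over those that are not, and their reading is None.
At some moment in a run one of tray may be knocked a few centimetres aside while the robot is not near it.
Once in a run the grip may slacken for a moment while it holds something.
It also fails if it takes over 210 s, if anything falls off the work surface, if the arm or the gripper's body presses on something with over 40 N, if the wrist force passes 120 N, or if a joint passes its speed limit or range.

### The arm

A 6-joint arm with a two-finger parallel gripper is mounted at the origin on a cart in front of the work surface, level with it; the furniture and walls round the work are solid. World frame = base frame: x ahead of the robot, y to its left, z up, the work surface at z = 0. Lengths are in m, angles in rad, forces in N, time in s.
With the tool pointing down it reaches from about 0.275 to 0.875 m from the base axis. Payload 12.5 kg.
Tool frame: the origin (TCP) lies midway between the tips of the shut fingers; the grasp point (between the pads) lies ctrl.grasp_offset behind it (ctrl.grasp_offset is the distance from the TCP to the grasp point, in m); z points along the fingers, y is the line along which they close (so a half turn about z gives the same grasp; the last joint's range is limited). The gripper opens to 85 mm and grips with 20 to 120 N. Pads are 22 mm wide; open, the fingers measure 114 mm over their backs; the gripper's body (76 mm by 85 mm) begins 54 mm behind the grasp point. The pads swing forward as they close: fully open they stand 13 mm farther back than shut.
Start: joints at [-1.249, 0.351, 1.652, -0, 1.139, -0.085], TCP at [0.218, -0.505, 0.231] pointing down, gripper open.
Joint ranges: [-2.75, 2.75], [-0.79, 2.1], [0.01, 2.65], [-1.57, 4.71], [0.07, 3.14], [-2.87, 2.87]. Speed limits (rad/s): [2.22, 2.22, 2.79, 3.14, 3.14, 3.14].

### API

Orientations are given as a unit quaternion [w, x, y, z].
In Python, from rig import status, optics, hand_in, ctrl gives the robot as it stands.
- The arm moves only by the tool jog_arm, never from a script. Its argument "deltas" is a list of rows, each an object of numbers: "x", "y", "z": the shift along the tool's x, y, z in units of 25 mm (1.0 is 25 mm); "yaw": the turn about the tool's z in units of 0.1 rad (1.0 is 0.1 rad). A call has 1 to 8 rows; each row shifts and turns the commanded pose from where the row before left it, along the tool's axes as they then stand; what a row does not reach is not made up. A row lasts 1/10 s, in which the tool goes at most 50 mm and 8.59 degrees, less where a joint would pass 70% of its speed; a pose out of reach is approached as far as the arm can. A call with a number of a shift or a turn outside -1 to 1 is refused whole. A call with a gripper value outside its range is refused whole. "grip" is the closure, from 0 (fully open) to 1 (shut), set as the call begins (left out, the last holds). The fingers move at their own pace and stop on an object; "squeeze" is the grip in N (left out, the last holds). Time passes only in rows, so rows that do not move let the fingers close. It gives the time, the measured TCP pose, the force, the opening and the grip force at its end, in the units of the state.
- status.get_state(): the state, without advancing time (a new reading comes with each control period).
- optics.read_camera(name): name is "scene" or "top" or "wrist"; returns a dict with "pixels" (480x640x3 uint8, red, green, blue), "range_z" (480x640 float32, m along the optical axis (not along the pixel's ray), 0 where there is no reading), "mtx" (3x3 intrinsics, pixels), "R" (3x3) and "t" (3): a world point X has camera coordinates R X + t. Camera axes: x right, y down, z forward; pixel columns grow to the right and rows downward; lengths in m; the calibration is good to about 2 mm. A picture is of the moment at which its call begins.
- hand_in(): hands the job in; it is judged then, once.
The state is a dict: "time_s": time; "qpos": joint angles; "qvel": joint speeds; "joint_efforts": joint torques, N m; "eef_pos": TCP position; "eef_rot": TCP orientation; "ft_force": force on the tool from outside, world axes, zero at the start; "wrist_torque": the same for the moment, N m; "width": finger opening in m; "finger_force": force on a finger pad.
Only numpy, scipy, OpenCV 4.12 (cv2) and the standard library are available. Lean on these libraries where they do the work, as an engineer would, in place of code of your own. Each camera call takes 0.05 s, during which the arm holds its last target. There are 200 camera calls.

## Working session

There is one attempt and no reset: what is moved stays moved. The work goes in short steps, Python scripts to look and compute and a tool call to move; the robot and the scene stay as the last step left them, time stands still between calls to the robot, and variables do not carry over. Pictures are saved under pics/ and viewed, at most 14 in all, crops included, and the job is handed in when it is done.

Besides the shell and the picture viewer there is one more tool, called after "Call:" as a command line: name --argument value ..., lists and objects as JSON in quotes. jog_arm: Moves the arm, as the interface text tells. Its arguments: {"type":"object","properties":{"deltas":{"type":"array"},"grip":{"type":"number"},"squeeze":{"type":"number"}},"required":["deltas"]}

```bash
ls; mkdir -p pics
cat > h.py <<'E'
import numpy as np, cv2
from rig import status, optics, hand_in, ctrl
def cam(n):
    return optics.read_camera(n)
def save(c,f,crop=None):
    p=c["pixels"]
    if crop: p=p[crop[1]:crop[3],crop[0]:crop[2]]; 
    s=min(800/p.shape[1],600/p.shape[0]); p=cv2.resize(p,None,fx=s,fy=s)
    cv2.imwrite("pics/"+f,p[:,:,::-1])
def cloud(c):
    z=c["range_z"].astype(float); h,w=z.shape; u,v=np.meshgrid(np.arange(w),np.arange(h))
    K=c["mtx"]; P=np.stack([(u-K[0,2])/K[0,0]*z,(v-K[1,2])/K[1,1]*z,z],-1)
    X=(P-c["t"])@c["R"]; X[z==0]=np.nan
    return X
def ray(c,u,v,h):
    d=c["R"].T@np.linalg.inv(c["mtx"])@np.array([u,v,1.]); o=-c["R"].T@c["t"]
    return o+d*(h-o[2])/d[2]
E
python3 - <<'E'
from h import *
s=status.get_state(); print({k:np.round(v,3) for k,v in s.items()},ctrl.grasp_offset)
for n in("top","scene"):
    c=cam(n); save(c,n+"0.png"); np.save(n+"0.npy",c,allow_pickle=True)
    print(n,-c["R"].T@c["t"],c["R"][2])
E
```

```text
pics
{'time_s': np.float64(0.0), 'qpos': array([-1.249,  0.351,  1.652, -0.   ,  1.139, -0.085]), 'qvel': array([-0.   ,  0.   ,  0.001, -0.002,  0.001, -0.001]), 'joint_efforts': array([-1.000e-03, -5.061e+01, -2.914e+01, -0.000e+00,  5.000e-03,
        0.000e+00]), 'eef_pos': array([ 0.218, -0.505,  0.231]), 'eef_rot': array([-0.001,  0.979,  0.202, -0.   ]), 'ft_force': array([-0.494,  0.892, -0.038]), 'wrist_torque': array([0.028, 0.041, 0.02 ]), 'finger_force': np.float64(0.0), 'width': np.float64(0.085)} 0.0187
top [ 2.90685636e-01 -5.66878896e-04  1.64942081e+00] [ 0.17048158 -0.00490757 -0.98534864]
scene [-0.20710486  0.78561731  1.01992751] [ 0.53286621 -0.54832616 -0.64450914]
```

View pics/top0.png

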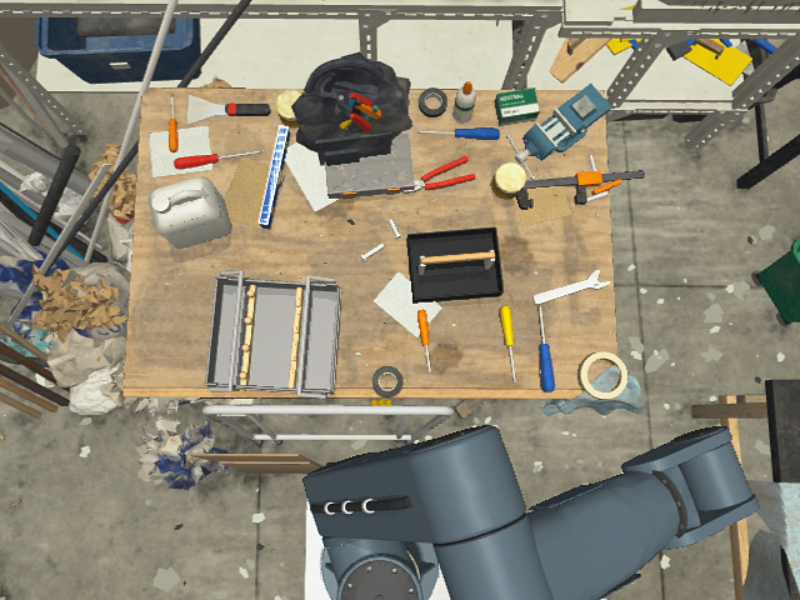

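View pics/scene0.png

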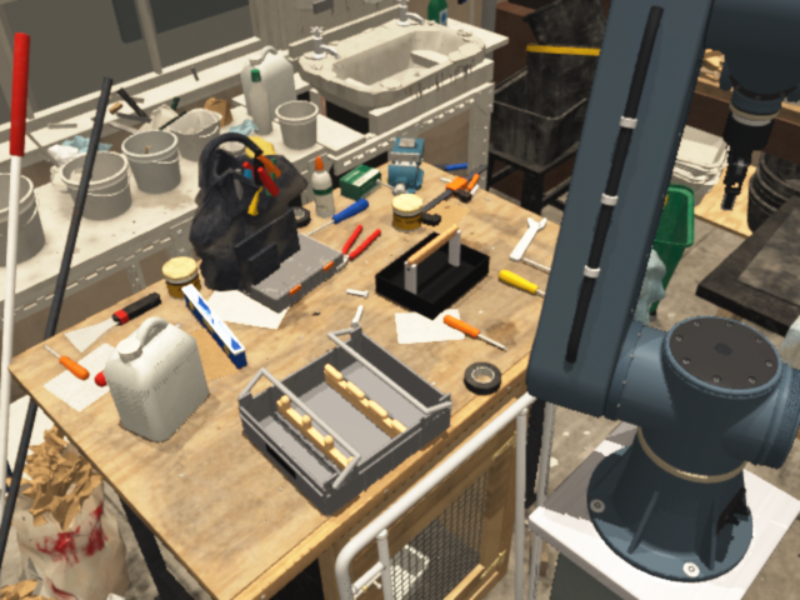

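The top view shows the crate at about (275,335) with two bails, the tray at (455,265), and three front drivers: orange (424,340), yellow (508,345) and blue (545,350). The scene view shows both bails partly raised.

```bash
cat >> h.py <<'E'
def blob(c,lo,hi,box):
    hsv=cv2.cvtColor(np.ascontiguousarray(c["pixels"]),cv2.COLOR_RGB2HSV)
    m=cv2.inRange(hsv,np.array(lo),np.array(hi)); k=np.zeros_like(m); k[box[1]:box[3],box[0]:box[2]]=255
    m&=k; n,l,s,_=cv2.connectedComponentsWithStats(m)
    return l==1+np.argmax(s[1:,4])
def axis(P):
    r=cv2.minAreaRect((P[:,:2]*1000).astype(np.float32)); b=cv2.boxPoints(r)
    e=sorted([(b[1]-b[0]),(b[2]-b[1])],key=np.linalg.norm)
    return np.array(r[0]),np.linalg.norm(e[1]),np.linalg.norm(e[0]),np.degrees(np.arctan2(e[1][1],e[1][0]))
E
python3 - <<'E'
from h import *
c=np.load("top0.npy",allow_pickle=True).item(); X=cloud(c)
for n,lo,hi,b in(("orange",(5,150,120),(18,255,255),(325,240,350,285)),("yellow",(22,150,120),(35,255,255),(395,240,420,290)),("blue",(100,120,60),(125,255,255),(425,265,450,315))):
    m=blob(c,lo,hi,b); P=X[m]; P=P[P[:,2]>0.004]; v,u=np.nonzero(m)
    print(n,m.sum(),axis(P),"zmax",np.percentile(P[:,2],[50,95]),(u.min(),u.max(),v.min(),v.max()))
# table-top items above 3mm around each driver: full length
Z=X[...,2]
for n,b in(("orange",(325,240,350,305)),("yellow",(392,240,420,310)),("blue",(425,240,450,315))):
    s=X[b[1]:b[3],b[0]:b[2]].reshape(-1,3); s=s[(s[:,2]>0.0035)&(s[:,2]<.05)]; print(n,len(s),axis(s))
print("table z",np.nanmedian(Z[300:310,280:300]),np.nanmedian(Z[230:300,355:390]))
# crate walls/bars
R=X[205:325,155:285].reshape(-1,3)
for lo,hi in((.06,.07),(.072,.085),(.085,.2)):
    s=R[(R[:,2]>lo)&(R[:,2]<hi)]; print("crate",lo,len(s),axis(s) if len(s)>4 else'')
s=R[R[:,2]>.072]
h=(s[:,1]<np.median(R[:,1]) )
for q in (h,~h):
    t=s[q]; 
    if len(t): i=t[t[:,2]>np.percentile(t[:,2],60)]; print("bail",len(t),i.mean(0),t.min(0),t.max(0))
w=X[175:250,315:410].reshape(-1,3); 
s=w[(w[:,2]>.046)&(w[:,2]<.06)]; print("tray rim",axis(s))
m=blob(c,(5,60,120),(22,255,255),(330,195,400,220)); P=X[m]; P=P[P[:,2]>.08]; print("handle",axis(P),P.mean(0),np.median(P[:,2]))
E
```

```text
orange 162 (array([505.77584839, -93.3915863 ]), np.float32(77.482735), np.float32(20.956694), np.float32(9.831315)) zmax [0.01831309 0.0259435 ] (np.int64(334), np.int64(343), np.int64(248), np.int64(275))
yellow 243 (array([ 509.42730713, -280.8848877 ]), np.float32(88.51388), np.float32(24.957762), np.float32(8.213209)) zmax [0.01989502 0.02795782] (np.int64(400), np.int64(410), np.int64(245), np.int64(276))
blue 318 (array([ 417.82870483, -363.76437378]), np.float32(102.8992), np.float32(24.786293), np.float32(1.2628248)) zmax [0.02301991 0.03180218] (np.int64(431), np.int64(442), np.int64(275), np.int64(312))
orange 648 (array([478.19403076, -88.9197998 ]), np.float32(179.85037), np.float32(67.689156), np.float32(-0.4587338))
yellow 719 (array([ 472.13769531, -280.14758301]), np.float32(195.26143), np.float32(76.45788), np.float32(-1.5793444))
blue 762 (array([ 464.91357422, -367.87438965]), np.float32(208.1939), np.float32(68.36982), np.float32(-2.2778184))
table z 0.0013069135850754185 0.0015921756934254947
crate 0.06 503 (array([480.6973877 , 232.73422241]), np.float32(273.9409), np.float32(237.89406), np.float32(86.57612))
crate 0.072 261 (array([482.51879883, 232.84928894]), np.float32(268.50003), np.float32(260.07834), np.float32(86.58067))
crate 0.085 955 (array([482.3583374 , 233.05908203]), np.float32(264.20593), np.float32(259.49738), np.float32(86.64258))
bail 1216 [0.48274688 0.27737529 0.10651914] [0.3466873  0.09250486 0.07202231] [0.61834642 0.371605   0.11883066]
tray rim (array([ 644.13464355, -162.41400146]), np.float32(200.71815), np.float32(152.07608), np.float32(-84.713486))
handle (array([ 644.19708252, -161.41174316]), np.float32(157.91054), np.float32(15.739834), np.float32(-84.91876)) [ 0.64366889 -0.16179231  0.1108319 ] 0.11086236067442047
```

```bash
cat >> h.py <<'E'
CC=np.array([.481,.233]); CY=np.radians(-3.42)
def w2c(P): 
    d=np.asarray(P)[...,:2]-CC; c,s=np.cos(CY),np.sin(CY)
    return np.stack([d[...,0]*c+d[...,1]*s,-d[...,0]*s+d[...,1]*c],-1)
def c2w(x,y):
    c,s=np.cos(CY),np.sin(CY); return CC+np.array([c*x-s*y,s*x+c*y])/1000
def psi(s=None):
    s=s or status.get_state(); q=s["eef_rot"]; return 2*np.arctan2(q[2],q[1])
def go(x,y,z,ang,s=None):
    """units to target: tool x,y in CURRENT frame"""
    s=s or status.get_state(); p=psi(s); d=np.array([x,y,z])-s["eef_pos"]
    dy=-(np.radians(ang)-p); dy=(dy+np.pi)%(2*np.pi)-np.pi
    f=lambda a:np.round([(d[0]*np.cos(a)+d[1]*np.sin(a))/.025,(d[0]*np.sin(a)-d[1]*np.cos(a))/.025,-d[2]/.025],2)
    print("now frame xyz",f(p),"target frame xyz",f(np.radians(ang)),"yaw",round(dy/.1,2),"psi",round(np.degrees(p),1))
E
python3 - <<'E'
from h import *
c=np.load("top0.npy",allow_pickle=True).item(); X=cloud(c)
R=X[195:330,150:290].reshape(-1,3); R=R[(R[:,2]>.078)&(R[:,2]<.2)]
Q=np.c_[w2c(R)*1000,R[:,2]*1000]; Q=Q[np.abs(Q[:,0])<100]
for s in(1,-1):
    t=Q[Q[:,1]*s>0]; print(s,len(t),t[:,1].mean(),np.median(t[:,1]),np.percentile(t[:,2],[50,90]),t[:,1].min(),t[:,1].max())
    print(np.degrees(np.arctan2(np.percentile(t[:,2],85)-5-73-1.5,s*(120*s-t[:,1].mean()))))
    print(c2w(0,t[:,1].mean()))
# driver grip points
for n,lo,hi,b,L,sg,h in(("orange",(5,150,120),(18,255,255),(325,240,350,285),146,1,.0115),("yellow",(22,150,120),(35,255,255),(395,240,420,290),172,1,.0125),("blue",(100,120,60),(125,255,255),(425,265,450,315),207,-1,.014)):
    m=blob(c,lo,hi,b); v,u=np.nonzero(m); W=np.array([ray(c,a,d,h) for a,d in zip(u,v)]); r=axis(W)
    a=np.radians(r[3]); e=np.array([np.cos(a),np.sin(a)]); e*=sg*np.sign(e[0]); end=r[0]+e*r[1]/2
    print(n,r,"end",end,"grip",end-e*(L/2-28))
go(*c2w(0,0),.25,-3.4)
E
```

```text
1 297 73.28932174718929 73.037699579593 [107.20342523 112.04513605] 68.24692195909698 80.21135537806137
34.29922353835311
[0.48537206 0.3061588 ]
-1 287 -68.7524314739386 -68.92011924415337 [ 98.18739924 103.38757783] -73.76618257565444 -63.01971315239402
24.27404166476597
[0.47689859 0.16437001]
orange (array([506.484375 , -93.4743042]), np.float32(77.98045), np.float32(21.066458), np.float32(9.654512)) end [544.92237854 -86.93537903] grip [500.55971527 -94.48218393]
yellow (array([ 510.06710815, -281.00686646]), np.float32(89.09205), np.float32(23.59448), np.float32(7.8969636)) end [ 554.19068909 -274.88659716] grip [ 496.74071884 -282.85533571]
blue (array([ 417.9788208 , -364.10852051]), np.float32(102.7306), np.float32(25.455408), np.float32(2.514091)) end [ 366.66296387 -366.36166382] grip [ 442.09029388 -363.04984975]
now frame xyz [ 21.35 -22.94  -0.77] target frame xyz [  8.77 -30.09  -0.77] yaw 4.66 psi 23.3
```

Call:
jog_arm --deltas '[{"yaw":1},{"yaw":1},{"yaw":1},{"yaw":1},{"yaw":0.66},{"x":1,"y":-1},{"x":1,"y":-1},{"x":1,"y":-1}]'

```text
validation failed for argument at $.de...
```

Call:
jog_arm --deltas '[{"x":1,"y":-1},{"x":1,"y":-1},{"x":1,"y":-1},{"x":1,"y":-1},{"x":1,"y":-1},{"x":0.77,"y":-1},{"y":-1},{"y":-1}]'

```text
validation failed for argument at $.de...
```

Call:
jog_arm --deltas '[{"y":-1},{"y":-1},{"y":-1},{"y":-1},{"y":-1},{"y":-1},{"y":-1},{"y":-1}]'

```text
validation failed for argument at $.de...
```

Call:
jog_arm --deltas '[{"y":-1},{"y":-1},{"y":-1},{"y":-1},{"y":-1},{"y":-1},{"y":-0.3},{}]'

```text
validation failed for argument at $.de...
```

Run:
```python
from h import *
go(*c2w(0,-68.75),.08,-3.4); print(status.get_state()["qpos"],status.get_state()["ft_force"])
c=cam("wrist"); save(c,"w1.png"); X=cloud(c); h=X.reshape(-1,3); h=h[np.isfinite(h[:,0])]
q=np.c_[w2c(h)*1000,h[:,2]*1000]; k=(np.abs(q[:,0])<90)&(q[:,1]<0)&(q[:,1]>-110)&(q[:,2]>80)&(q[:,2]<115); print(k.sum(),q[k].mean(0),q[k,2].max(),q[k,1].min(),q[k,1].max())
```

```text
now frame xyz [ 20.12 -20.48   6.03] target frame xyz [  8.77 -27.34   6.03] yaw 4.66 psi 23.3
[-1.24862606e+00  3.51212816e-01  1.65234360e+00  4.05383440e-05
  1.13909024e+00 -8.45811290e-02] [-0.16576394  0.46819997 -0.19872521]<stdin>:4: RuntimeWarning: Mean of empty slice.
  ret = um.true_divide(
Traceback (most recent call last):
ValueError: zero-size array to reduction operation maximum which has no identity
```

View pics/w1.png

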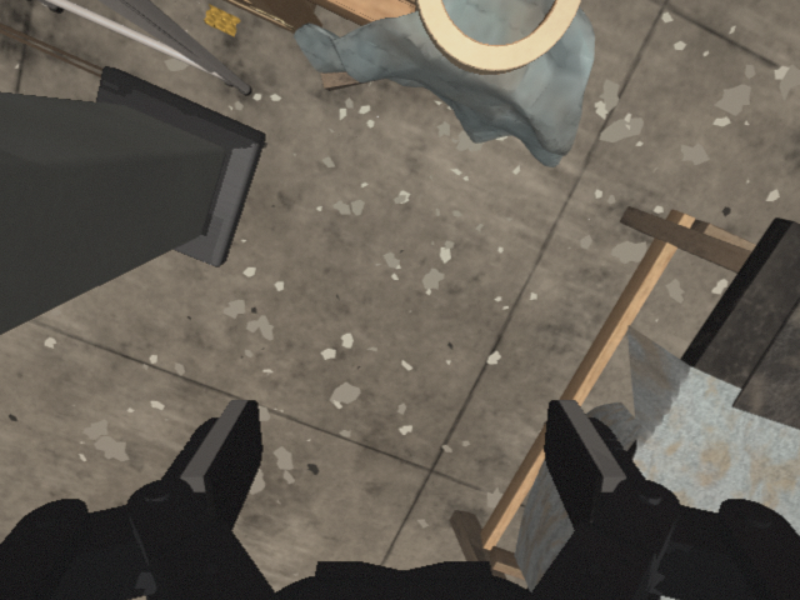

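The wrist view shows only the floor and the fingers because the arm hasn't moved. The calls were refused, so I'll try full rows.

Call:
jog_arm --deltas '[{"x":0,"y":0,"z":0,"yaw":1},{"x":0,"y":0,"z":0,"yaw":1},{"x":0,"y":0,"z":0,"yaw":1},{"x":0,"y":0,"z":0,"yaw":1},{"x":0,"y":0,"z":0,"yaw":0.66},{"x":1,"y":-1,"z":0,"yaw":0},{"x":1,"y":-1,"z":0,"yaw":0},{"x":1,"y":-1,"z":0,"yaw":0}]'

```text
time_s: 0.95
eef_pos: [0.2976, -0.4337, 0.2311]
eef_rot: [-0.0, 1.0, -0.03, -0.0]
ft_force: [-0.0, -0.5, -0.3]
width: 0.0854
finger_force: 0.0
```

Call:
jog_arm --deltas '[{"x":1,"y":-1,"z":0,"yaw":0},{"x":1,"y":-1,"z":0,"yaw":0},{"x":1,"y":-1,"z":0,"yaw":0},{"x":1,"y":-1,"z":0,"yaw":0},{"x":1,"y":-1,"z":0,"yaw":0},{"x":0.77,"y":-1,"z":0,"yaw":0},{"x":0,"y":-1,"z":0,"yaw":0},{"x":0,"y":-1,"z":0,"yaw":0}]'

```text
time_s: 1.75
eef_pos: [0.453, -0.2423, 0.2309]
eef_rot: [-0.0, 1.0, -0.029, -0.0]
ft_force: [-0.8, 0.4, -1.1]
width: 0.0854
finger_force: 0.0
```

Call:
jog_arm --deltas '[{"x":0,"y":-1,"z":0,"yaw":0},{"x":0,"y":-1,"z":0,"yaw":0},{"x":0,"y":-1,"z":0,"yaw":0},{"x":0,"y":-1,"z":0,"yaw":0},{"x":0,"y":-1,"z":0,"yaw":0},{"x":0,"y":-1,"z":0,"yaw":0},{"x":0,"y":-1,"z":0,"yaw":0},{"x":0,"y":-1,"z":0,"yaw":0}]'

```text
time_s: 2.55
eef_pos: [0.4644, -0.0428, 0.2312]
eef_rot: [-0.0, 1.0, -0.03, -0.0]
ft_force: [-0.2, 0.1, -0.0]
width: 0.0853
finger_force: 0.0
```

Call:
jog_arm --deltas '[{"x":0,"y":-1,"z":0,"yaw":0},{"x":0,"y":-1,"z":0,"yaw":0},{"x":0,"y":-1,"z":0,"yaw":0},{"x":0,"y":-1,"z":0,"yaw":0},{"x":0,"y":-1,"z":0,"yaw":0},{"x":0,"y":-1,"z":0,"yaw":0},{"x":0,"y":-1,"z":0,"yaw":0},{"x":0,"y":-1,"z":0,"yaw":0}]'

```text
time_s: 3.35
eef_pos: [0.4763, 0.1568, 0.2312]
eef_rot: [0.0, 1.0, -0.03, -0.0]
ft_force: [0.2, -0.7, -0.2]
width: 0.0852
finger_force: 0.0
```

Run:
```python
from h import *
go(*c2w(0,-68.75),.08,-3.4); print(status.get_state()["qpos"],status.get_state()["ft_force"])
c=cam("wrist"); save(c,"w2.png"); X=cloud(c); h=X.reshape(-1,3); h=h[np.isfinite(h[:,0])]
q=np.c_[w2c(h)*1000,h[:,2]*1000]; k=(np.abs(q[:,0])<90)&(q[:,1]<0)&(q[:,1]>-110)&(q[:,2]>80)&(q[:,2]<115); print(k.sum(),q[k].mean(0) if k.any() else'')
```

```text
now frame xyz [ 0.01 -0.3   6.05] target frame xyz [ 0.01 -0.3   6.05] yaw 0.0 psi -3.4
[2.25142306e-01 2.62793110e-01 1.77434349e+00 8.03329081e-06
 1.10470458e+00 1.85509175e+00] [ 0.17614654 -0.73090642 -0.1770377 ]
3316 [  9.17193044 -71.03288156  97.02062374]
```

View pics/w2.png

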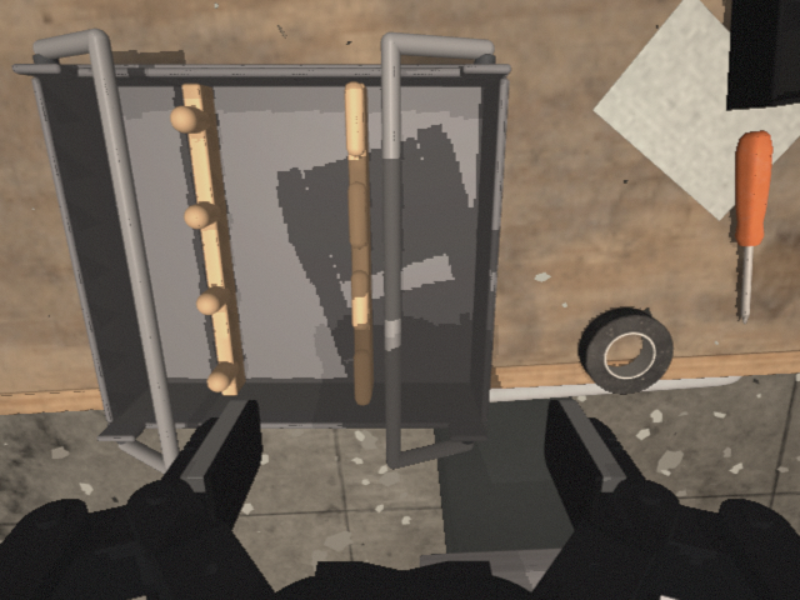

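The wrist view shows both bails, the wide notch bar at left (210,240) and the narrow one at (358,240), the right bail at (392,250), and the orange driver at (752,220). This agrees with the measurements. Next I'll pinch the right bail.

Call:
jog_arm --deltas '[{"x":0,"y":-0.25,"z":1,"yaw":0},{"x":0,"y":0,"z":1,"yaw":0},{"x":0,"y":0,"z":1,"yaw":0},{"x":0,"y":0,"z":1,"yaw":0},{"x":0,"y":0,"z":1,"yaw":0},{"x":0,"y":0,"z":0.7,"yaw":0},{"x":0,"y":0,"z":0.5,"yaw":0}]' --grip 0.3

```text
time_s: 4.1
eef_pos: [0.4763, 0.1618, 0.075]
eef_rot: [0.0, 1.0, -0.03, -0.001]
ft_force: [0.0, -0.2, -0.9]
width: 0.0596
finger_force: 0.0
```

Call:
jog_arm --deltas '[{"x":0,"y":0,"z":0,"yaw":0},{"x":0,"y":0,"z":0,"yaw":0},{"x":0,"y":0,"z":0,"yaw":0},{"x":0,"y":0,"z":0,"yaw":0},{"x":0,"y":0,"z":0,"yaw":0},{"x":0,"y":0,"z":0,"yaw":0}]' --grip 1 --squeeze 30

```text
time_s: 4.7
eef_pos: [0.4775, 0.163, 0.0774]
eef_rot: [-0.001, 1.0, -0.03, 0.001]
ft_force: [-1.3, 8.7, 3.7]
width: 0.0088
finger_force: 29.8
```

Call:
jog_arm --deltas '[{"x":0,"y":0.163,"z":-0.348,"yaw":0},{"x":0,"y":0.22,"z":-0.314,"yaw":0},{"x":0,"y":0.271,"z":-0.271,"yaw":0},{"x":0,"y":0.314,"z":-0.22,"yaw":0},{"x":0,"y":0.348,"z":-0.163,"yaw":0},{"x":0,"y":0.37,"z":-0.1,"yaw":0},{"x":0,"y":0.383,"z":-0.033,"yaw":0}]'

```text
time_s: 5.4
eef_pos: [0.4747, 0.1108, 0.1142]
eef_rot: [-0.001, 1.0, -0.03, 0.002]
ft_force: [0.8, 5.1, 1.5]
width: 0.0084
finger_force: 29.8
```

Call:
jog_arm --deltas '[{"x":0,"y":0.383,"z":0.033,"yaw":0},{"x":0,"y":0.37,"z":0.1,"yaw":0},{"x":0,"y":0.348,"z":0.163,"yaw":0},{"x":0,"y":0.314,"z":0.22,"yaw":0},{"x":0,"y":0.271,"z":0.271,"yaw":0},{"x":0,"y":0.22,"z":0.314,"yaw":0},{"x":0,"y":0.163,"z":0.348,"yaw":0}]'

```text
time_s: 6.1
eef_pos: [0.4712, 0.0587, 0.0758]
eef_rot: [-0.001, 1.0, -0.03, 0.001]
ft_force: [5.6, 17.4, -0.8]
width: 0.0085
finger_force: 29.2
```

Run:
```python
from h import *
s=status.get_state(); print(w2c(s["eef_pos"])*1000,s["eef_pos"],s["ft_force"],s["width"])
```

```text
[   0.66276366 -174.56676221] [0.47124783 0.05870459 0.07579684] [ 5.56815162 17.40681634 -0.83286836] 0.00854497974399383
```

Call:
jog_arm --deltas '[{"x":0,"y":-0.05,"z":0.3,"yaw":0},{"x":0,"y":0,"z":0.3,"yaw":0},{"x":0,"y":0,"z":0.25,"yaw":0},{"x":0,"y":0,"z":0,"yaw":0}]'

```text
time_s: 6.5
eef_pos: [0.4722, 0.0576, 0.056]
eef_rot: [0.001, 1.0, -0.029, 0.002]
ft_force: [0.7, -20.7, 18.9]
width: 0.0083
finger_force: 35.8
```

Call:
jog_arm --deltas '[{"x":0,"y":0,"z":0,"yaw":0},{"x":0,"y":0,"z":0,"yaw":0},{"x":0,"y":0,"z":-0.5,"yaw":0},{"x":0,"y":0,"z":-1,"yaw":0},{"x":0,"y":0,"z":-1,"yaw":0},{"x":0,"y":0,"z":-1,"yaw":0},{"x":0,"y":0,"z":-1,"yaw":0}]' --grip 0.7

```text
time_s: 7.2
eef_pos: [0.4702, 0.0601, 0.169]
eef_rot: [0.0, 1.0, -0.029, -0.0]
ft_force: [0.2, 0.2, -0.1]
width: 0.0256
finger_force: 0.0
```

```bash
cat >> h.py <<'E'
def bars():
    c=cam("top"); X=cloud(c)
    for s,b in((1,(140,190,200,335)),(-1,(220,190,300,335))):
        R=X.reshape(-1,3); R=R[(R[:,2]>.0725)&(R[:,2]<.14)]
        q=np.c_[w2c(R)*1000,R[:,2]*1000]; q=q[(np.abs(q[:,0])<100)&(q[:,1]*s>20)&(q[:,1]*s<190)]
        if len(q): print("bar",s,len(q),np.round(np.median(q,0),1),np.round(np.percentile(q[:,1],[3,97])),np.percentile(q[:,2],95).round(1))
E
python3 - <<'E'
from h import *
bars(); go(*c2w(0,73),.083,-3.4); s=status.get_state(); print(s["eef_pos"],s["width"],s["ft_force"])
E
```

```text
bar 1 322 [ -1.8  73.6 107. ] [ 69. 132.] 112.9
now frame xyz [-0.04 -9.84  3.58] target frame xyz [-0.05 -9.84  3.58] yaw 0.01 psi -3.4
[0.47200456 0.06014143 0.17257435] 0.025660610571343462 [2.7303991  0.4978472  3.97662608]
```

Call:
jog_arm --deltas '[{"x":0,"y":-1,"z":-0.2,"yaw":0},{"x":0,"y":-1,"z":0,"yaw":0},{"x":0,"y":-1,"z":0,"yaw":0},{"x":0,"y":-1,"z":0,"yaw":0},{"x":0,"y":-1,"z":0,"yaw":0},{"x":0,"y":-1,"z":0,"yaw":0},{"x":0,"y":-1,"z":0,"yaw":0},{"x":0,"y":-1,"z":0,"yaw":0}]' --grip 0.4

```text
time_s: 8.05
eef_pos: [0.4821, 0.2606, 0.1728]
eef_rot: [0.0, 1.0, -0.029, -0.0]
ft_force: [-0.1, 0.1, -1.0]
width: 0.0513
finger_force: 0.0
```

Call:
jog_arm --deltas '[{"x":0,"y":-1,"z":0,"yaw":0},{"x":0,"y":-0.85,"z":0.5,"yaw":0},{"x":0,"y":0,"z":1,"yaw":0},{"x":0,"y":0,"z":1,"yaw":0},{"x":0,"y":0,"z":0.8,"yaw":0},{"x":0,"y":0,"z":0.45,"yaw":0},{"x":0,"y":0,"z":0,"yaw":0}]'

```text
time_s: 8.75
eef_pos: [0.4846, 0.3054, 0.0778]
eef_rot: [0.001, 1.0, -0.03, -0.001]
ft_force: [-0.2, -0.7, 0.8]
width: 0.0514
finger_force: 0.0
```

Call:
jog_arm --deltas '[{"x":0,"y":0,"z":0,"yaw":0},{"x":0,"y":0,"z":0,"yaw":0},{"x":0,"y":0,"z":0,"yaw":0},{"x":0,"y":0,"z":0,"yaw":0},{"x":0,"y":0,"z":0,"yaw":0}]' --grip 1

```text
time_s: 9.25
eef_pos: [0.4857, 0.3054, 0.0796]
eef_rot: [0.0, 1.0, -0.03, 0.0]
ft_force: [0.1, -5.3, 3.8]
width: 0.0087
finger_force: 29.4
```

Call:
jog_arm --deltas '[{"x":0,"y":-0.18,"z":-0.25,"yaw":0},{"x":0,"y":-0.271,"z":-0.271,"yaw":0},{"x":0,"y":-0.314,"z":-0.22,"yaw":0},{"x":0,"y":-0.348,"z":-0.163,"yaw":0},{"x":0,"y":-0.37,"z":-0.1,"yaw":0},{"x":0,"y":-0.383,"z":-0.033,"yaw":0},{"x":0,"y":-0.383,"z":0.033,"yaw":0}]'

```text
time_s: 9.95
eef_pos: [0.4891, 0.3621, 0.1048]
eef_rot: [-0.0, 1.0, -0.03, 0.001]
ft_force: [2.4, -5.5, -5.5]
width: 0.0089
finger_force: 29.9
```

Call:
jog_arm --deltas '[{"x":0,"y":-0.37,"z":0.1,"yaw":0},{"x":0,"y":-0.348,"z":0.163,"yaw":0},{"x":0,"y":-0.314,"z":0.22,"yaw":0},{"x":0,"y":-0.271,"z":0.271,"yaw":0},{"x":0,"y":-0.22,"z":0.314,"yaw":0},{"x":0,"y":-0.14,"z":0.348,"yaw":0},{"x":0,"y":-0.05,"z":0.37,"yaw":0}]'

```text
time_s: 10.65
eef_pos: [0.4913, 0.406, 0.0588]
eef_rot: [-0.001, 1.0, -0.03, 0.0]
ft_force: [0.1, 5.3, 5.2]
width: 0.0088
finger_force: 31.2
```

Call:
jog_arm --deltas '[{"x":0,"y":0,"z":0.3,"yaw":0},{"x":0,"y":0,"z":0.1,"yaw":0},{"x":0,"y":0,"z":0,"yaw":0}]'

```text
time_s: 10.95
eef_pos: [0.4914, 0.4067, 0.0489]
eef_rot: [-0.002, 1.0, -0.03, 0.001]
ft_force: [2.0, 12.1, -1.0]
width: 0.0088
finger_force: 31.4
```

Run:
```python
from h import *
s=status.get_state(); print(w2c(s["eef_pos"])*1000,s["eef_pos"],s["ft_force"],s["width"]); bars()
```

```text
[1.90432032e-02 1.73990937e+02] [0.49139841 0.40667993 0.04889789] [ 1.99932451 12.09530478 -1.0257356 ] 0.008837512720156987
bar 1 52 [ 78.5 172.6  78.5] [115. 179.] 139.3
bar -1 275 [  -1.9 -174.4   77.9] [-179. -132.] 84.4
```

Call:
jog_arm --deltas '[{"x":0,"y":0,"z":0.2,"yaw":0},{"x":0,"y":0,"z":0,"yaw":0}]'

```text
time_s: 11.2
eef_pos: [0.4923, 0.4068, 0.0465]
eef_rot: [-0.002, 1.0, -0.03, 0.002]
ft_force: [-2.7, 4.3, 21.2]
width: 0.0089
finger_force: 34.3
```

Call:
jog_arm --deltas '[{"x":0,"y":0,"z":0,"yaw":0},{"x":0,"y":0,"z":0,"yaw":0},{"x":0,"y":0,"z":-0.5,"yaw":0},{"x":0,"y":0,"z":-1,"yaw":0},{"x":0,"y":0,"z":-1,"yaw":0},{"x":0,"y":0,"z":-1,"yaw":0},{"x":0,"y":0,"z":-1,"yaw":0},{"x":0,"y":0,"z":-1,"yaw":0}]' --grip 0.7

```text
time_s: 12.0
eef_pos: [0.491, 0.4045, 0.1832]
eef_rot: [-0.0, 1.0, -0.03, -0.0]
ft_force: [0.4, -0.2, -0.7]
width: 0.0252
finger_force: 0.0
```

Run:
```python
from h import *
go(.500,-.094,.15,9.7); s=status.get_state(); print(s["eef_pos"],s["ft_force"])
```

```text
now frame xyz [ 1.54 19.88  1.33] target frame xyz [-3.   19.72  1.33] yaw -2.29 psi -3.4
[0.49095553 0.40452362 0.18315581] [ 0.35113487 -0.18817894 -0.66304984]
```

Call:
jog_arm --deltas '[{"x":0,"y":0,"z":0,"yaw":-1},{"x":0,"y":0,"z":0,"yaw":-1},{"x":0,"y":0,"z":0,"yaw":-0.29},{"x":-0.2,"y":1,"z":0,"yaw":0},{"x":-0.2,"y":1,"z":0,"yaw":0},{"x":-0.2,"y":1,"z":0,"yaw":0},{"x":-0.2,"y":1,"z":0,"yaw":0},{"x":-0.2,"y":1,"z":0,"yaw":0}]' --grip 0.3

```text
time_s: 12.8
eef_pos: [0.4874, 0.2762, 0.1818]
eef_rot: [0.0, 0.996, 0.084, -0.0]
ft_force: [-0.5, 0.4, 0.6]
width: 0.0597
finger_force: 0.0
```

Call:
jog_arm --deltas '[{"x":-0.2,"y":1,"z":0,"yaw":0},{"x":-0.2,"y":1,"z":0,"yaw":0},{"x":-0.2,"y":1,"z":0,"yaw":0},{"x":-0.2,"y":1,"z":0,"yaw":0},{"x":-0.2,"y":1,"z":0,"yaw":0},{"x":-0.2,"y":1,"z":0,"yaw":0},{"x":-0.2,"y":1,"z":0,"yaw":0},{"x":-0.2,"y":1,"z":0,"yaw":0}]'

```text
time_s: 13.6
eef_pos: [0.4818, 0.0723, 0.1819]
eef_rot: [-0.0, 0.996, 0.084, -0.0]
ft_force: [0.4, -0.6, -0.6]
width: 0.0596
finger_force: 0.0
```

Run:
```python
from h import *
go(.500,-.094,.004,9.7)
c=cam("wrist"); save(c,"w3.png"); m=blob(c,(5,150,120),(18,255,255),(0,0,640,480)); v,u=np.nonzero(m); W=np.array([ray(c,a,d,.0115) for a,d in zip(u,v)]); r=axis(W); print(len(u),r,u.min(),u.max(),v.min(),v.max())
```

```text
now frame xyz [-0.39  6.68  7.11] target frame xyz [-0.4   6.68  7.11] yaw -0.01 psi 9.6
2281 (array([505.33346558, -95.57774353]), np.float32(80.62849), np.float32(22.16977), np.float32(5.9877386)) 511 551 170 266
```

View pics/w3.png

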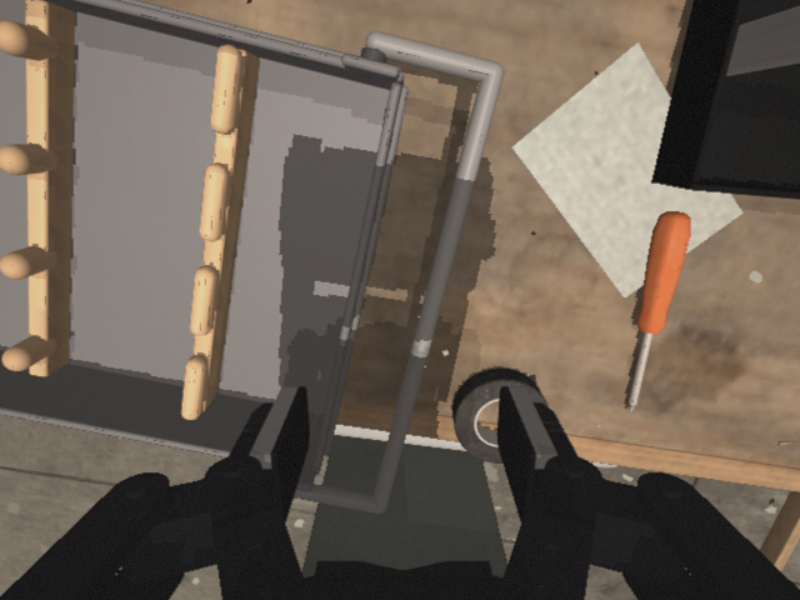

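The orange driver runs from its handle end at (673,213) to the tip at (630,408). The right bail lies flat out beyond the end wall, and the tape roll is at (500,430).

Run:
```python
from h import *
c=cam("wrist"); a=ray(c,538,172,.0115); b=ray(c,505,325,.004); n=ray(c,521,264,.0115)
print(a,b,n,np.linalg.norm((a-b)[:2]),np.degrees(np.arctan2(*(a-b)[[1,0]])),np.degrees(np.arctan2(*(a-n)[[1,0]])),"tape",ray(c,400,340,.02))
go(.498,-.096,.004,7)
```

```text
[ 0.54344657 -0.09193074  0.0115    ] [ 0.4046225 -0.1134263  0.004    ] [ 0.46690335 -0.1039228   0.0115    ] 0.14047839908587229 8.801798456925727 8.904171840520874 tape [ 0.3828251  -0.01709447  0.02      ]
now frame xyz [-0.47  6.71  7.12] target frame xyz [-0.18  6.72  7.12] yaw 0.44 psi 9.5
```

Call:
jog_arm --deltas '[{"x":-0.42,"y":1,"z":0,"yaw":0.1},{"x":0,"y":1,"z":0,"yaw":0},{"x":0,"y":1,"z":0,"yaw":0},{"x":0,"y":1,"z":0,"yaw":0},{"x":0,"y":1,"z":0,"yaw":0},{"x":0,"y":1,"z":0,"yaw":0},{"x":0,"y":0.75,"z":0,"yaw":0}]'

```text
time_s: 14.4
eef_pos: [0.4991, -0.0956, 0.1818]
eef_rot: [-0.0, 0.997, 0.079, 0.0]
ft_force: [-0.4, 0.1, 0.1]
width: 0.0591
finger_force: 0.0
```

Call:
jog_arm --deltas '[{"x":0,"y":0,"z":1,"yaw":0},{"x":0,"y":0,"z":1,"yaw":0},{"x":0,"y":0,"z":1,"yaw":0},{"x":0,"y":0,"z":1,"yaw":0},{"x":0,"y":0,"z":1,"yaw":0},{"x":0,"y":0,"z":1,"yaw":0},{"x":0,"y":0,"z":0.7,"yaw":0},{"x":0,"y":0,"z":0.4,"yaw":0}]'

```text
time_s: 15.2
eef_pos: [0.4984, -0.0942, 0.0029]
eef_rot: [-0.0, 0.997, 0.079, -0.001]
ft_force: [0.6, 0.1, 0.2]
width: 0.0596
finger_force: 0.0
```

Call:
jog_arm --deltas '[{"x":0,"y":0,"z":0,"yaw":0},{"x":0,"y":0,"z":0,"yaw":0},{"x":0,"y":0,"z":0,"yaw":0},{"x":0,"y":0,"z":0,"yaw":0},{"x":0,"y":0,"z":0,"yaw":0}]' --grip 1 --squeeze 50

```text
time_s: 15.7
eef_pos: [0.4995, -0.095, 0.0053]
eef_rot: [0.0, 0.997, 0.08, 0.001]
ft_force: [-0.3, 2.3, 8.2]
width: 0.0188
finger_force: 49.1
```

Run:
```python
from h import *
s=status.get_state(); print(s["eef_pos"],s["width"],s["ft_force"])
for k in(-60,0,60): print(k);go(*c2w(k,28),.034,86.6)
```

```text
[ 0.4994845  -0.09503383  0.00527971] 0.01875845445270803 [-0.30526863  2.2614867   8.22246019]
-60
now frame xyz [ -0.75 -14.69  -1.15] target frame xyz [14.18 -3.92 -1.15] yaw -13.52 psi 9.1
0
now frame xyz [  1.6  -14.17  -1.15] target frame xyz [14.17 -1.52 -1.15] yaw -13.52 psi 9.1
60
now frame xyz [  3.94 -13.64  -1.15] target frame xyz [14.17  0.88 -1.15] yaw -13.52 psi 9.1
```

Call:
jog_arm --deltas '[{"x":0,"y":0,"z":-0.6,"yaw":0},{"x":0,"y":0,"z":-1,"yaw":0},{"x":0,"y":0,"z":-1,"yaw":-0.5},{"x":0,"y":0,"z":-1,"yaw":-1},{"x":0,"y":0,"z":-1,"yaw":-1},{"x":0,"y":0,"z":-0.6,"yaw":-1},{"x":0,"y":0,"z":0,"yaw":-1},{"x":0,"y":0,"z":0,"yaw":-1}]'

```text
time_s: 16.5
eef_pos: [0.499, -0.0951, 0.1352]
eef_rot: [0.001, 0.937, 0.349, 0.001]
ft_force: [0.2, -0.1, -0.9]
width: 0.0185
finger_force: 49.3
```

Call:
jog_arm --deltas '[{"x":0,"y":0,"z":0,"yaw":-1},{"x":0,"y":0,"z":0,"yaw":-1},{"x":0,"y":0,"z":0,"yaw":-1},{"x":0,"y":0,"z":0,"yaw":-1},{"x":0,"y":0,"z":0,"yaw":-1},{"x":0,"y":0,"z":0,"yaw":-1},{"x":0,"y":0,"z":0,"yaw":-1},{"x":0,"y":0,"z":0,"yaw":-1}]'

```text
time_s: 17.3
eef_pos: [0.4988, -0.095, 0.1347]
eef_rot: [0.0, 0.727, 0.687, 0.0]
ft_force: [0.3, -0.8, -1.0]
width: 0.0184
finger_force: 49.3
```

Call:
jog_arm --deltas '[{"x":1,"y":0.1,"z":0,"yaw":0},{"x":1,"y":0.1,"z":0,"yaw":0},{"x":1,"y":0.1,"z":0,"yaw":0},{"x":1,"y":0.1,"z":0,"yaw":0},{"x":1,"y":0.1,"z":0,"yaw":0},{"x":1,"y":0.1,"z":0,"yaw":0},{"x":1,"y":0.1,"z":0,"yaw":0},{"x":1,"y":0.1,"z":0,"yaw":0}]'

```text
time_s: 18.1
eef_pos: [0.531, 0.1044, 0.1347]
eef_rot: [0.0, 0.728, 0.685, 0.0]
ft_force: [0.3, -0.4, -0.9]
width: 0.0184
finger_force: 49.3
```

Call:
jog_arm --deltas '[{"x":1,"y":0.1,"z":0,"yaw":0},{"x":1,"y":0,"z":0,"yaw":0},{"x":1,"y":0,"z":0,"yaw":0},{"x":1,"y":0,"z":0,"yaw":0},{"x":1,"y":0,"z":0,"yaw":0},{"x":0.8,"y":0,"z":0,"yaw":0},{"x":0,"y":0,"z":0,"yaw":0}]'

```text
time_s: 18.8
eef_pos: [0.5422, 0.2499, 0.1345]
eef_rot: [0.0, 0.728, 0.686, 0.0]
ft_force: [-1.7, 0.0, -0.5]
width: 0.0182
finger_force: 49.3
```

Run:
```python
from h import *
s=status.get_state(); print(s["eef_pos"],s["width"],s["ft_force"],s["finger_force"])
go(*c2w(60,28),.035,86.6)
c=cam("wrist"); save(c,"w4.png")
```

```text
[0.54215614 0.24991369 0.13452973] 0.018176165693051763 [-1.70100974  0.04805283 -0.54904621] 49.34936086506184
now frame xyz [ 0.3  -0.    3.98] target frame xyz [ 0.3  -0.    3.98] yaw 0.0 psi 86.6
```

View pics/w4.png

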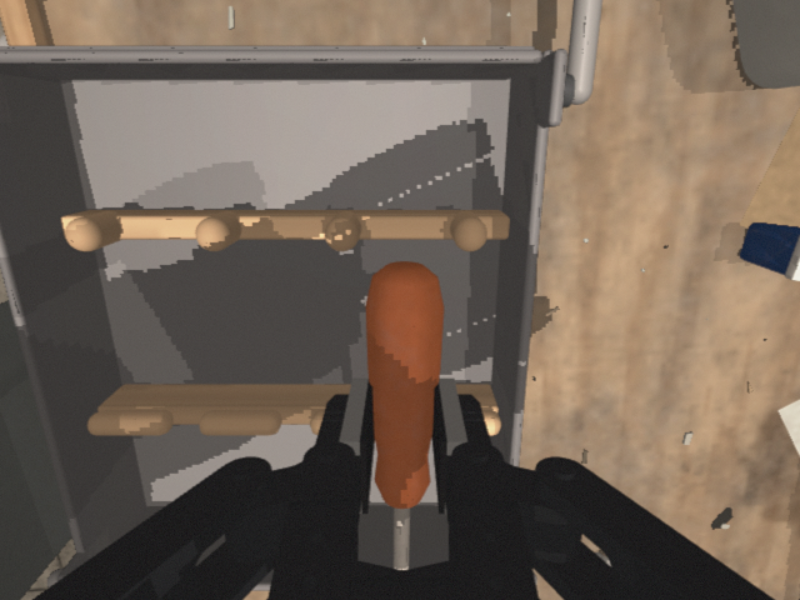

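The orange handle at (405,360) sits midway between the posts at (342,232) and (470,232), in line with the slot. I'll lower it now.

Call:
jog_arm --deltas '[{"x":0.3,"y":0,"z":0.6,"yaw":0},{"x":0,"y":0,"z":0.8,"yaw":0},{"x":0,"y":0,"z":0.8,"yaw":0},{"x":0,"y":0,"z":0.8,"yaw":0},{"x":0,"y":0,"z":0.5,"yaw":0},{"x":0,"y":0,"z":0.3,"yaw":0},{"x":0,"y":0,"z":0.16,"yaw":0},{"x":0,"y":0,"z":0,"yaw":0}]'

```text
time_s: 19.65
eef_pos: [0.543, 0.2554, 0.0356]
eef_rot: [0.0, 0.728, 0.685, 0.0]
ft_force: [-0.2, 0.8, -0.7]
width: 0.0187
finger_force: 49.4
```

Call:
jog_arm --deltas '[{"x":0,"y":0,"z":0,"yaw":0},{"x":0,"y":0,"z":0,"yaw":0},{"x":0,"y":0,"z":0,"yaw":0},{"x":0,"y":0,"z":-0.4,"yaw":0},{"x":0,"y":0,"z":-1,"yaw":0},{"x":0,"y":0,"z":-1,"yaw":0},{"x":0,"y":0,"z":-1,"yaw":0},{"x":0,"y":0,"z":-1,"yaw":0}]' --grip 0.55

```text
time_s: 20.45
eef_pos: [0.5428, 0.2555, 0.1471]
eef_rot: [0.0, 0.728, 0.685, 0.0]
ft_force: [0.5, 0.4, -0.4]
width: 0.0386
finger_force: 0.0
```

Call:
jog_arm --deltas '[{"x":-1,"y":0.4,"z":-0.5,"yaw":0},{"x":-1,"y":0.4,"z":0,"yaw":0},{"x":-1,"y":0.3,"z":0,"yaw":0},{"x":-1,"y":0.2,"z":0,"yaw":0},{"x":-1,"y":0.2,"z":0,"yaw":0},{"x":-1,"y":0,"z":0,"yaw":0},{"x":-1,"y":0,"z":0,"yaw":0},{"x":-1,"y":0,"z":0,"yaw":0}]'

```text
time_s: 21.25
eef_pos: [0.5679, 0.0526, 0.1586]
eef_rot: [0.0, 0.728, 0.685, 0.0]
ft_force: [1.2, -0.4, -0.3]
width: 0.0385
finger_force: 0.0
```

Run:
```python
from h import *
c=cam("wrist"); save(c,"w5.png"); s=status.get_state(); print(s["width"])
go(.497,-.283,.16,7.9)
```

```text
0.03863196482747516
now frame xyz [-13.46  -2.    -0.06] target frame xyz [-4.64 12.79 -0.06] yaw 13.71 psi 86.4
```

View pics/w5.png

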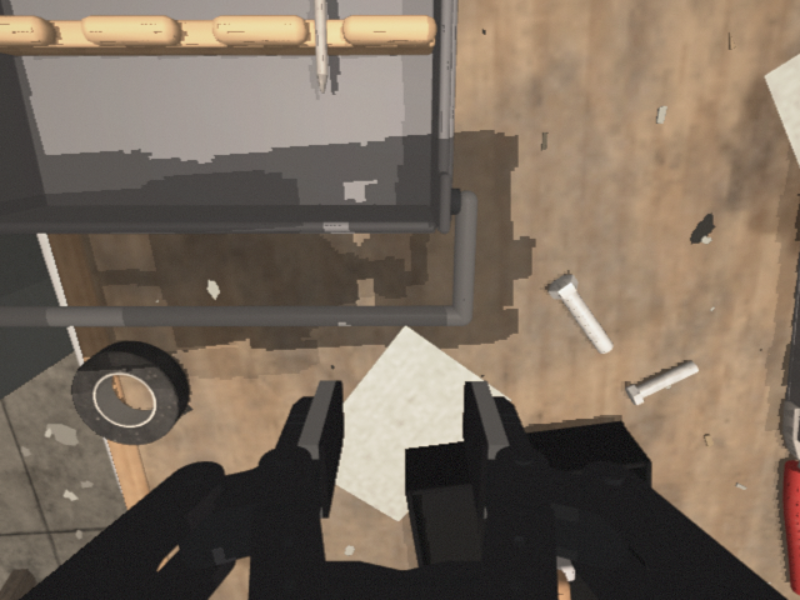

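The orange blade lies in the far narrow notch at (322,40). On to yellow.

Call:
jog_arm --deltas '[{"x":-1,"y":-0.5,"z":0,"yaw":0},{"x":-1,"y":-0.5,"z":0,"yaw":0},{"x":-1,"y":-0.5,"z":0,"yaw":0},{"x":-1,"y":-0.5,"z":0,"yaw":0},{"x":-1,"y":0,"z":0,"yaw":0},{"x":-1,"y":0,"z":0,"yaw":0},{"x":-1,"y":0,"z":0,"yaw":0},{"x":-1,"y":0,"z":0,"yaw":0}]' --grip 0.3

```text
time_s: 22.1
eef_pos: [0.5059, -0.1439, 0.1586]
eef_rot: [0.0, 0.728, 0.685, 0.0]
ft_force: [-0.4, -0.3, -0.1]
width: 0.0598
finger_force: 0.0
```

Call:
jog_arm --deltas '[{"x":0,"y":0,"z":0,"yaw":1},{"x":0,"y":0,"z":0,"yaw":1},{"x":0,"y":0,"z":0,"yaw":1},{"x":0,"y":0,"z":0,"yaw":1},{"x":0,"y":0,"z":0,"yaw":1},{"x":0,"y":0,"z":0,"yaw":1},{"x":0,"y":0,"z":0,"yaw":1},{"x":0,"y":0,"z":0,"yaw":1}]'

```text
time_s: 22.9
eef_pos: [0.5061, -0.1429, 0.1585]
eef_rot: [0.0, 0.938, 0.346, 0.0]
ft_force: [0.5, -0.6, 0.4]
width: 0.0595
finger_force: 0.0
```

Call:
jog_arm --deltas '[{"x":0,"y":0,"z":0,"yaw":1},{"x":0,"y":0,"z":0,"yaw":1},{"x":0,"y":0,"z":0,"yaw":1},{"x":0,"y":0,"z":0,"yaw":1},{"x":0,"y":0,"z":0,"yaw":1},{"x":0,"y":0,"z":0,"yaw":0.7},{"x":0,"y":0,"z":0,"yaw":0}]'

```text
time_s: 23.6
eef_pos: [0.506, -0.1429, 0.1584]
eef_rot: [0.0, 0.998, 0.069, 0.0]
ft_force: [0.1, 0.3, 0.1]
width: 0.0601
finger_force: 0.0
```

```bash
cat >> h.py <<'E'
def drv(lo,hi,L,sg,h,box=(0,0,640,480)):
    c=cam("wrist"); m=blob(c,lo,hi,box); v,u=np.nonzero(m); W=np.array([ray(c,a,d,h) for a,d in zip(u,v)]); r=axis(W)
    a=np.radians(r[3]); e=np.array([np.cos(a),np.sin(a)]); e*=sg*np.sign(e[0]); end=r[0]+e*r[1]/2
    print(len(u),r,(u.min(),u.max(),v.min(),v.max()),"end",end,"grip",end-e*(L/2-28)); return c
E
python3 - <<'E'
from h import *
drv((22,150,80),(35,255,255),172,1,.0125); go(.497,-.283,.003,7.9)
E
```

```text
30 (array([ 516.15618896, -292.18383789]), np.float32(16.103292), np.float32(1.2799115), np.float32(0.14528292)) (np.int64(514), np.int64(520), np.int64(226), np.int64(246)) end [ 524.20780945 -292.16342163] grip [ 466.20799637 -292.31049006]
now frame xyz [-1.15  5.5   6.21] target frame xyz [-1.13  5.5   6.21] yaw 0.04 psi 8.1
```

Run:
```python
from h import *
drv((18,170,50),(35,255,255),172,1,.0125,(430,100,640,400))
```

```text
Traceback (most recent call last):
  File "h.py", line 48, in drv
    c=cam("wrist"); m=blob(c,lo,hi,box); v,u=np.nonzero(m); W=np.array([ray(c,a,d,h) for a,d in zip(u,v)]); r=axis(W)
                      ~~~~^^^^^^^^^^^^^
  File "h.py", line 22, in blob
    return l==1+np.argmax(s[1:,4])
                ~~~~~~~~~^^^^^^^^^
ValueError: attempt to get argmax of an empty sequence
```

Run:
```python
from h import *
c=cam("wrist"); save(c,"w6.png")
p=c["mtx"]@(c["R"]@np.array([.51,-.281,.0125])+c["t"]); print(p[:2]/p[2])
```

```text
[500.80834958 242.34097988]
```

View pics/w6.png

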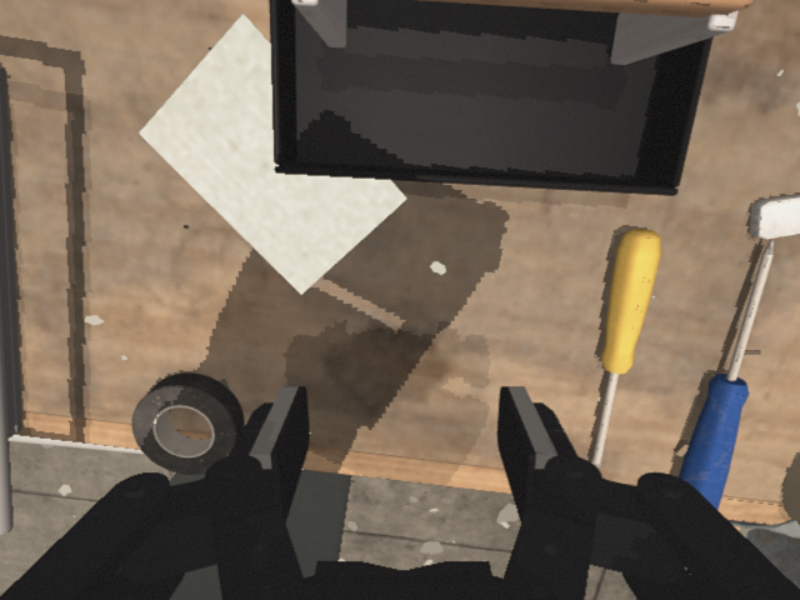

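The yellow handle runs from its end at (641,229) to its base at (618,372). The blue driver is at (715,440), its blade tip at (768,240).

Run:
```python
from h import *
c=cam("wrist"); a=ray(c,513,184,.0125); n=ray(c,494.5,297,.0125); e=(a-n)[:2]; L=np.linalg.norm(e); e/=L
g=a[:2]-e*58; g=a[:2]-e*.058; print(a,n,L,np.degrees(np.arctan2(e[1],e[0])),g); go(*g,.003,8)
```

```text
[ 0.55467047 -0.27702881  0.0125    ] [ 0.46443065 -0.28903392  0.0125    ] 0.09103487993528983 7.577881523628482 [ 0.49717702 -0.28467749]
now frame xyz [-1.15  5.56  6.2 ] target frame xyz [-1.14  5.56  6.2 ] yaw 0.02 psi 8.1
```

Call:
jog_arm --deltas '[{"x":-0.6,"y":1,"z":0,"yaw":0},{"x":-0.55,"y":1,"z":0,"yaw":0},{"x":0,"y":1,"z":0,"yaw":0},{"x":0,"y":1,"z":0,"yaw":0},{"x":0,"y":1,"z":0,"yaw":0},{"x":0,"y":0.55,"z":0,"yaw":0},{"x":0,"y":0,"z":0.6,"yaw":0}]'

```text
time_s: 24.5
eef_pos: [0.4977, -0.2863, 0.144]
eef_rot: [0.001, 0.998, 0.07, 0.001]
ft_force: [0.3, 0.5, 0.8]
width: 0.0596
finger_force: 0.0
```

Call:
jog_arm --deltas '[{"x":0,"y":0,"z":1,"yaw":0},{"x":0,"y":0,"z":1,"yaw":0},{"x":0,"y":0,"z":1,"yaw":0},{"x":0,"y":0,"z":1,"yaw":0},{"x":0,"y":0,"z":0.9,"yaw":0},{"x":0,"y":0,"z":0.65,"yaw":0},{"x":0,"y":0,"z":0,"yaw":0}]'

```text
time_s: 25.2
eef_pos: [0.4958, -0.2835, 0.0022]
eef_rot: [-0.001, 0.998, 0.07, -0.001]
ft_force: [-1.1, -0.1, -0.4]
width: 0.06
finger_force: 0.0
```

Call:
jog_arm --deltas '[{"x":0,"y":0,"z":0,"yaw":0},{"x":0,"y":0,"z":0,"yaw":0},{"x":0,"y":0,"z":0,"yaw":0},{"x":0,"y":0,"z":0,"yaw":0},{"x":0,"y":0,"z":0,"yaw":0}]' --grip 1

```text
time_s: 25.7
eef_pos: [0.4974, -0.2846, 0.0053]
eef_rot: [0.0, 0.998, 0.07, 0.001]
ft_force: [-0.2, 2.5, 6.5]
width: 0.0198
finger_force: 48.6
```

Run:
```python
from h import *
s=status.get_state(); print(s["eef_pos"],s["width"],s["ft_force"])
go(*c2w(0,28),.035,86.6)
```

```text
[ 0.49736318 -0.28462546  0.00534741] 0.01981385785866159 [-0.23254875  2.54979573  6.48221226]
now frame xyz [  2.46 -21.69  -1.19] target frame xyz [21.75 -1.88 -1.19] yaw -13.72 psi 8.0
```

Call:
jog_arm --deltas '[{"x":0,"y":0,"z":-0.6,"yaw":0},{"x":0,"y":0,"z":-1,"yaw":0},{"x":0,"y":0,"z":-1,"yaw":0},{"x":0,"y":0,"z":-1,"yaw":-0.72},{"x":0,"y":0,"z":-1,"yaw":-1},{"x":0,"y":0,"z":-0.9,"yaw":-1},{"x":0,"y":0,"z":0,"yaw":-1},{"x":0,"y":0,"z":0,"yaw":-1}]'

```text
time_s: 26.5
eef_pos: [0.4971, -0.2847, 0.1438]
eef_rot: [0.001, 0.953, 0.303, 0.001]
ft_force: [-0.7, 0.1, -1.0]
width: 0.0199
finger_force: 49.2
```

Call:
jog_arm --deltas '[{"x":0,"y":0,"z":0,"yaw":-1},{"x":0,"y":0,"z":0,"yaw":-1},{"x":0,"y":0,"z":0,"yaw":-1},{"x":0,"y":0,"z":0,"yaw":-1},{"x":0,"y":0,"z":0,"yaw":-1},{"x":0,"y":0,"z":0,"yaw":-1},{"x":0,"y":0,"z":0,"yaw":-1},{"x":0,"y":0,"z":0,"yaw":-1}]'

```text
time_s: 27.3
eef_pos: [0.4968, -0.2844, 0.1429]
eef_rot: [0.001, 0.76, 0.65, 0.0]
ft_force: [0.0, 0.2, -0.5]
width: 0.0195
finger_force: 49.2
```

Call:
jog_arm --deltas '[{"x":1,"y":-0.3,"z":0,"yaw":-1},{"x":1,"y":-0.3,"z":0,"yaw":0},{"x":1,"y":-0.3,"z":0,"yaw":0},{"x":1,"y":-0.3,"z":0,"yaw":0},{"x":1,"y":-0.3,"z":0,"yaw":0},{"x":1,"y":-0.3,"z":0,"yaw":0},{"x":1,"y":0,"z":0,"yaw":0},{"x":1,"y":0,"z":0,"yaw":0}]'

```text
time_s: 28.1
eef_pos: [0.4661, -0.0807, 0.1429]
eef_rot: [0.001, 0.728, 0.686, 0.0]
ft_force: [-0.2, -0.2, -0.3]
width: 0.0204
finger_force: 49.2
```

Call:
jog_arm --deltas '[{"x":1,"y":0,"z":0,"yaw":0},{"x":1,"y":0,"z":0,"yaw":0},{"x":1,"y":0,"z":0,"yaw":0},{"x":1,"y":0,"z":0,"yaw":0},{"x":1,"y":0,"z":0,"yaw":0},{"x":1,"y":0,"z":0,"yaw":0},{"x":1,"y":0,"z":0,"yaw":0},{"x":1,"y":0,"z":0,"yaw":0}]'

```text
time_s: 28.9
eef_pos: [0.4781, 0.1191, 0.1428]
eef_rot: [0.0, 0.728, 0.686, 0.001]
ft_force: [0.9, -0.0, -0.9]
width: 0.0199
finger_force: 49.2
```

Call:
jog_arm --deltas '[{"x":1,"y":0,"z":0,"yaw":0},{"x":1,"y":0,"z":0,"yaw":0},{"x":1,"y":0,"z":0,"yaw":0},{"x":1,"y":0,"z":0,"yaw":0},{"x":1,"y":0,"z":0,"yaw":0},{"x":0.6,"y":0,"z":0,"yaw":0},{"x":0,"y":0,"z":0,"yaw":0}]'

```text
time_s: 29.6
eef_pos: [0.4863, 0.259, 0.1423]
eef_rot: [0.0, 0.727, 0.687, 0.001]
ft_force: [-0.5, -0.4, -1.3]
width: 0.0199
finger_force: 49.2
```

Run:
```python
from h import *
s=status.get_state(); print(s["eef_pos"],s["width"],s["ft_force"],s["finger_force"])
go(*c2w(0,28),.035,86.6)
drv((18,120,40),(35,255,255),172,1,.15)
```

```text
[0.48626844 0.25901302 0.14229108] 0.01990460098672116 [-0.45612198 -0.44773475 -1.32380174] 49.19547348457854
now frame xyz [ 0.07 -0.15  4.29] target frame xyz [ 0.07 -0.15  4.29] yaw 0.02 psi 86.7
12627 (array([486.43502808, 270.72180176]), np.float32(94.419815), np.float32(24.187662), np.float32(85.207184)) (np.int64(290), np.int64(359), np.int64(179), np.int64(406)) end [490.37955308 317.76663208] grip [485.5334847  259.96943665]
```

Call:
jog_arm --deltas '[{"x":0.07,"y":-0.15,"z":0.6,"yaw":0},{"x":0,"y":0,"z":0.8,"yaw":0},{"x":0,"y":0,"z":0.8,"yaw":0},{"x":0,"y":0,"z":0.8,"yaw":0},{"x":0,"y":0,"z":0.6,"yaw":0},{"x":0,"y":0,"z":0.4,"yaw":0},{"x":0,"y":0,"z":0.27,"yaw":0},{"x":0,"y":0,"z":0,"yaw":0}]'

```text
time_s: 30.45
eef_pos: [0.4828, 0.2594, 0.0351]
eef_rot: [0.0, 0.728, 0.686, -0.0]
ft_force: [-0.6, -1.1, 1.4]
width: 0.0201
finger_force: 49.5
```

Call:
jog_arm --deltas '[{"x":0,"y":0,"z":0,"yaw":0},{"x":0,"y":0,"z":0,"yaw":0},{"x":0,"y":0,"z":0,"yaw":0},{"x":0,"y":0,"z":-0.4,"yaw":0},{"x":0,"y":0,"z":-1,"yaw":0},{"x":0,"y":0,"z":-1,"yaw":0},{"x":0,"y":0,"z":-1,"yaw":0},{"x":0,"y":0,"z":-1,"yaw":0}]' --grip 0.55

```text
time_s: 31.25
eef_pos: [0.4826, 0.2598, 0.1466]
eef_rot: [0.0, 0.728, 0.686, 0.0]
ft_force: [-0.1, 0.7, 0.3]
width: 0.0382
finger_force: 0.0
```

Call:
jog_arm --deltas '[{"x":-1,"y":0,"z":-0.5,"yaw":0},{"x":-1,"y":0,"z":-0.5,"yaw":0},{"x":-1,"y":0,"z":-0.5,"yaw":0},{"x":-1,"y":0,"z":0,"yaw":0},{"x":-1,"y":0,"z":0,"yaw":0},{"x":-1,"y":0,"z":0,"yaw":0},{"x":-1,"y":0,"z":0,"yaw":0},{"x":-1,"y":0,"z":0,"yaw":0}]'

```text
time_s: 32.05
eef_pos: [0.4707, 0.0592, 0.1831]
eef_rot: [0.0, 0.728, 0.686, 0.0]
ft_force: [-0.5, -0.1, -0.9]
width: 0.0384
finger_force: 0.0
```

Run:
```python
from h import *
c=cam("wrist"); save(c,"w7.png",(0,0,640,300)); c=cam("top"); save(c,"t7.png",(120,170,480,330)); s=status.get_state(); print(s["width"],s["eef_pos"],s["qpos"])
go(.442,-.363,.18,-178)
```

```text
0.03853432611929113 [0.47070974 0.05817352 0.18303718] [ 2.49587424e-02  2.75493743e-01  1.89204314e+00 -4.18710639e-04
  9.73322880e-01  8.62737232e-02]
now frame xyz [-16.89  -0.12   0.12] target frame xyz [  1.74 -16.8    0.12] yaw -16.67 psi 86.5
```

View pics/t7.png

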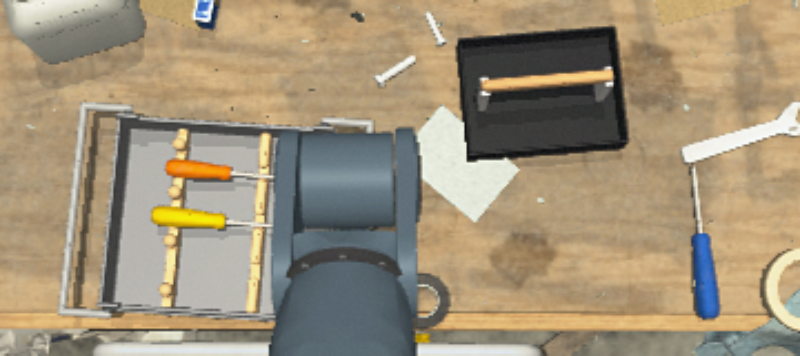

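Top view: orange (200,170) and yellow (190,217) lie in their slots, and the blue driver runs from its tip at (694,165) to its handle end at (707,316).

Run:
```python
from h import *
c=np.load("top0.npy",allow_pickle=True).item()
a=ray(c,438.2,312,.014); b=ray(c,432.3,244.3,.004); e=(a-b)[:2]; print(a,b,np.linalg.norm(e),np.degrees(np.arctan2(e[1],e[0])))
```

```text
[ 0.36697393 -0.36622278  0.014     ] [ 0.55698843 -0.35843207  0.004     ] 0.19017414530352264 -177.65215366314337
```

Call:
jog_arm --deltas '[{"x":-1,"y":-0.1,"z":0,"yaw":0},{"x":-1,"y":0,"z":0,"yaw":0},{"x":-1,"y":0,"z":0,"yaw":0},{"x":-1,"y":0,"z":0,"yaw":0},{"x":-1,"y":0,"z":0,"yaw":0},{"x":-1,"y":0,"z":0,"yaw":0},{"x":-1,"y":0,"z":0,"yaw":0},{"x":-1,"y":0,"z":0,"yaw":0}]' --grip 0.3

```text
time_s: 32.95
eef_pos: [0.4566, -0.1399, 0.1829]
eef_rot: [0.0, 0.728, 0.686, 0.0]
ft_force: [0.5, -0.8, -0.1]
width: 0.0599
finger_force: 0.0
```

Call:
jog_arm --deltas '[{"x":-1,"y":0,"z":0,"yaw":0},{"x":-1,"y":0,"z":0,"yaw":0},{"x":-1,"y":0,"z":0,"yaw":0},{"x":-1,"y":0,"z":0,"yaw":0},{"x":-1,"y":0,"z":0,"yaw":0},{"x":-1,"y":0,"z":0,"yaw":0},{"x":-1,"y":0,"z":0,"yaw":0},{"x":-1,"y":0,"z":0,"yaw":0}]'

```text
time_s: 33.75
eef_pos: [0.4451, -0.3396, 0.1829]
eef_rot: [0.0, 0.728, 0.686, 0.0]
ft_force: [-1.1, -0.1, -0.4]
width: 0.0602
finger_force: 0.0
```

Call:
jog_arm --deltas '[{"x":-0.8,"y":0,"z":0,"yaw":-0.7},{"x":0,"y":0,"z":0,"yaw":-1},{"x":0,"y":0,"z":0,"yaw":-1},{"x":0,"y":0,"z":0,"yaw":-1},{"x":0,"y":0,"z":0,"yaw":-1},{"x":0,"y":0,"z":0,"yaw":-1},{"x":0,"y":0,"z":0,"yaw":-1},{"x":0,"y":0,"z":0,"yaw":-1}]'

```text
time_s: 34.55
eef_pos: [0.444, -0.3585, 0.1828]
eef_rot: [0.0, 0.415, 0.91, 0.0]
ft_force: [-0.5, -1.3, 0.4]
width: 0.0596
finger_force: 0.0
```

Call:
jog_arm --deltas '[{"x":0,"y":0,"z":0,"yaw":-1},{"x":0,"y":0,"z":0,"yaw":-1},{"x":0,"y":0,"z":0,"yaw":-1},{"x":0,"y":0,"z":0,"yaw":-1},{"x":0,"y":0,"z":0,"yaw":-1},{"x":0,"y":0,"z":0,"yaw":-1},{"x":0,"y":0,"z":0,"yaw":-1},{"x":0,"y":0,"z":0,"yaw":-1}]'

```text
time_s: 35.35
eef_pos: [0.4441, -0.3586, 0.1828]
eef_rot: [0.0, 0.028, 1.0, -0.0]
ft_force: [0.0, 0.2, -0.4]
width: 0.0599
finger_force: 0.0
```

Run:
```python
from h import *
c=drv((100,120,40),(125,255,255),207,-1,.014)
go(.442,-.363,.004,-177.5)
```

```text
3957 (array([ 417.18670654, -367.21340942]), np.float32(105.73681), np.float32(27.3711), np.float32(3.5615342)) (np.int64(286), np.int64(330), np.int64(113), np.int64(247)) end [ 364.42041016 -370.49761963] grip [ 439.77458954 -365.8075242 ]
now frame xyz [ 0.07 -0.18  7.15] target frame xyz [ 0.09 -0.17  7.15] yaw -0.93 psi 177.2
```

Call:
jog_arm --deltas '[{"x":0,"y":0,"z":0,"yaw":-0.9},{"x":0.28,"y":-0.22,"z":1,"yaw":0},{"x":0,"y":0,"z":1,"yaw":0},{"x":0,"y":0,"z":1,"yaw":0},{"x":0,"y":0,"z":1,"yaw":0},{"x":0,"y":0,"z":1,"yaw":0},{"x":0,"y":0,"z":1,"yaw":0},{"x":0,"y":0,"z":0.8,"yaw":0}]'

```text
time_s: 36.2
eef_pos: [0.437, -0.3642, 0.0113]
eef_rot: [-0.0, -0.014, 1.0, 0.0]
ft_force: [0.4, -0.3, -0.8]
width: 0.0599
finger_force: 0.0
```

Call:
jog_arm --deltas '[{"x":0,"y":0,"z":0.3,"yaw":0},{"x":0,"y":0,"z":0,"yaw":0}]'

```text
time_s: 36.4
eef_pos: [0.4368, -0.3643, 0.0044]
eef_rot: [-0.0, -0.015, 1.0, 0.0]
ft_force: [-0.3, -0.0, 0.6]
width: 0.06
finger_force: 0.0
```

Call:
jog_arm --deltas '[{"x":0,"y":0,"z":0,"yaw":0},{"x":0,"y":0,"z":0,"yaw":0},{"x":0,"y":0,"z":0,"yaw":0},{"x":0,"y":0,"z":0,"yaw":0},{"x":0,"y":0,"z":0,"yaw":0}]' --grip 1

```text
time_s: 36.9
eef_pos: [0.4373, -0.3652, 0.0061]
eef_rot: [0.001, -0.015, 1.0, -0.001]
ft_force: [0.1, 1.1, 6.9]
width: 0.0237
finger_force: 48.7
```

Run:
```python
from h import *
s=status.get_state(); print(s["eef_pos"],s["width"],s["ft_force"])
go(*c2w(-60,28),.035,86.6)
```

```text
[ 0.43727866 -0.36521476  0.00610592] 0.02366824042454851 [0.14597803 1.07785368 6.87372143]
now frame xyz [-0.18 25.2  -1.16] target frame xyz [25.11 -2.07 -1.16] yaw 16.6 psi 181.7
```

Call:
jog_arm --deltas '[{"x":0,"y":0,"z":-0.6,"yaw":0},{"x":0,"y":0,"z":-1,"yaw":0},{"x":0,"y":0,"z":-1,"yaw":0},{"x":0,"y":0,"z":-1,"yaw":0.6},{"x":0,"y":0,"z":-1,"yaw":1},{"x":0,"y":0,"z":-0.9,"yaw":1},{"x":0,"y":0,"z":0,"yaw":1},{"x":0,"y":0,"z":0,"yaw":1}]'

```text
time_s: 37.7
eef_pos: [0.437, -0.365, 0.1444]
eef_rot: [0.001, 0.215, 0.977, -0.001]
ft_force: [-0.3, -0.0, -1.0]
width: 0.0233
finger_force: 49.3
```

Call:
jog_arm --deltas '[{"x":0,"y":0,"z":0,"yaw":1},{"x":0,"y":0,"z":0,"yaw":1},{"x":0,"y":0,"z":0,"yaw":1},{"x":0,"y":0,"z":0,"yaw":1},{"x":0,"y":0,"z":0,"yaw":1},{"x":0,"y":0,"z":0,"yaw":1},{"x":0,"y":0,"z":0,"yaw":1},{"x":0,"y":0,"z":0,"yaw":1}]'

```text
time_s: 38.5
eef_pos: [0.4367, -0.3647, 0.1436]
eef_rot: [0.0, 0.579, 0.816, -0.0]
ft_force: [-0.1, 0.1, -0.9]
width: 0.0232
finger_force: 49.3
```

Call:
jog_arm --deltas '[{"x":0,"y":0,"z":0,"yaw":1},{"x":0,"y":0,"z":0,"yaw":1},{"x":0,"y":0,"z":0,"yaw":1},{"x":0,"y":0,"z":0,"yaw":1},{"x":1,"y":0,"z":0,"yaw":0},{"x":1,"y":0,"z":0,"yaw":0},{"x":1,"y":0,"z":0,"yaw":0},{"x":1,"y":0,"z":0,"yaw":0}]'

```text
time_s: 39.3
eef_pos: [0.4426, -0.264, 0.1435]
eef_rot: [0.001, 0.728, 0.686, 0.0]
ft_force: [1.3, -0.8, -0.7]
width: 0.0231
finger_force: 49.3
```

Run:
```python
from h import *
s=status.get_state(); print(s["eef_pos"],s["width"],s["ft_force"])
go(*c2w(-60,28),.036,86.6)
```

```text
[ 0.44255229 -0.26397685  0.14345005] 0.02312551008496301 [ 1.25610935 -0.80426143 -0.65729805]
now frame xyz [21.06 -2.04  4.3 ] target frame xyz [21.06 -2.04  4.3 ] yaw 0.0 psi 86.6
```

Call:
jog_arm --deltas '[{"x":1,"y":0,"z":0,"yaw":0},{"x":1,"y":0,"z":0,"yaw":0},{"x":1,"y":0,"z":0,"yaw":0},{"x":1,"y":0,"z":0,"yaw":0},{"x":1,"y":0,"z":0,"yaw":0},{"x":1,"y":0,"z":0,"yaw":0},{"x":1,"y":0,"z":0,"yaw":0},{"x":1,"y":0,"z":0,"yaw":0}]'

```text
time_s: 40.1
eef_pos: [0.4544, -0.0643, 0.1434]
eef_rot: [0.001, 0.728, 0.686, 0.0]
ft_force: [-0.2, 0.8, -1.4]
width: 0.023
finger_force: 49.3
```

Call:
jog_arm --deltas '[{"x":1,"y":-0.2,"z":0,"yaw":0},{"x":1,"y":-0.3,"z":0,"yaw":0},{"x":1,"y":-0.3,"z":0,"yaw":0},{"x":1,"y":-0.3,"z":0,"yaw":0},{"x":1,"y":-0.3,"z":0,"yaw":0},{"x":1,"y":-0.3,"z":0,"yaw":0},{"x":1,"y":-0.3,"z":0,"yaw":0},{"x":1,"y":0,"z":0,"yaw":0}]'

```text
time_s: 40.9
eef_pos: [0.4155, 0.1384, 0.1434]
eef_rot: [0.0, 0.728, 0.686, 0.0]
ft_force: [0.6, 0.4, -1.3]
width: 0.0235
finger_force: 49.3
```

Call:
jog_arm --deltas '[{"x":1,"y":0,"z":0,"yaw":0},{"x":1,"y":0,"z":0,"yaw":0},{"x":1,"y":0,"z":0,"yaw":0},{"x":1,"y":0,"z":0,"yaw":0},{"x":1,"y":0,"z":0,"yaw":0},{"x":0,"y":0,"z":0,"yaw":0}]'

```text
time_s: 41.5
eef_pos: [0.4238, 0.2643, 0.1435]
eef_rot: [0.0, 0.727, 0.687, 0.001]
ft_force: [0.2, -1.4, -0.2]
width: 0.0234
finger_force: 49.3
```

Run:
```python
from h import *
s=status.get_state(); print(s["eef_pos"],s["width"],s["ft_force"])
go(*c2w(-60,28),.036,86.6)
drv((100,120,40),(125,255,255),207,1,.15)
```

```text
[0.4238184  0.26431062 0.1434867 ] 0.023440081650109836 [ 0.2136396  -1.40347012 -0.23479276]
now frame xyz [ 0.01 -0.04  4.3 ] target frame xyz [ 0.01 -0.04  4.3 ] yaw 0.02 psi 86.7
17311 (array([423.9588623 , 281.14141846]), np.float32(110.81795), np.float32(28.338377), np.float32(88.391335)) (np.int64(276), np.int64(359), np.int64(138), np.int64(410)) end [425.51434731 336.52855682] grip [423.39485097 261.05831146]
```

Call:
jog_arm --deltas '[{"x":0,"y":-0.04,"z":0.6,"yaw":0},{"x":0,"y":0,"z":0.8,"yaw":0},{"x":0,"y":0,"z":0.8,"yaw":0},{"x":0,"y":0,"z":0.8,"yaw":0},{"x":0,"y":0,"z":0.6,"yaw":0},{"x":0,"y":0,"z":0.4,"yaw":0},{"x":0,"y":0,"z":0.28,"yaw":0},{"x":0,"y":0,"z":0,"yaw":0}]'

```text
time_s: 42.35
eef_pos: [0.4227, 0.2618, 0.0356]
eef_rot: [0.0, 0.728, 0.686, -0.0]
ft_force: [-1.4, -2.2, 3.2]
width: 0.0233
finger_force: 49.8
```

Call:
jog_arm --deltas '[{"x":0,"y":0,"z":0,"yaw":0},{"x":0,"y":0,"z":0,"yaw":0},{"x":0,"y":0,"z":0,"yaw":0},{"x":0,"y":0,"z":-0.4,"yaw":0},{"x":0,"y":0,"z":-1,"yaw":0},{"x":0,"y":0,"z":-1,"yaw":0},{"x":0,"y":0,"z":-1,"yaw":0},{"x":0,"y":0,"z":-1,"yaw":0}]' --grip 0.5

```text
time_s: 43.15
eef_pos: [0.4226, 0.2622, 0.1471]
eef_rot: [0.0, 0.728, 0.686, 0.0]
ft_force: [0.9, 0.4, -0.0]
width: 0.0426
finger_force: 0.0
```

Call:
jog_arm --deltas '[{"x":-1,"y":0,"z":-0.5,"yaw":0},{"x":-1,"y":0.5,"z":-0.5,"yaw":0},{"x":-1,"y":0.5,"z":-0.5,"yaw":0},{"x":-1,"y":0.5,"z":0,"yaw":0},{"x":-1,"y":0.5,"z":0,"yaw":0},{"x":-1,"y":0.2,"z":0,"yaw":0},{"x":-1,"y":0.2,"z":0,"yaw":0},{"x":-0.5,"y":0,"z":0,"yaw":0}]'

```text
time_s: 43.95
eef_pos: [0.4717, 0.07, 0.1834]
eef_rot: [0.0, 0.728, 0.685, 0.0]
ft_force: [-0.4, 0.0, -0.3]
width: 0.0427
finger_force: 0.0
```

Run:
```python
from h import *
c=cam("scene"); save(c,"s8.png",(150,220,400,420)); s=status.get_state(); print(s["width"],s["eef_pos"],s["ft_force"])
go(*c2w(0,-175),.054,-3.4)
```

```text
0.042713248860190095 [0.47135989 0.06940493 0.18326193] [-0.03514736 -0.20834913  0.02210629]
now frame xyz [-0.44 -0.01  5.17] target frame xyz [-0.01  0.44  5.17] yaw 15.7 psi 86.5
```

View pics/s8.png

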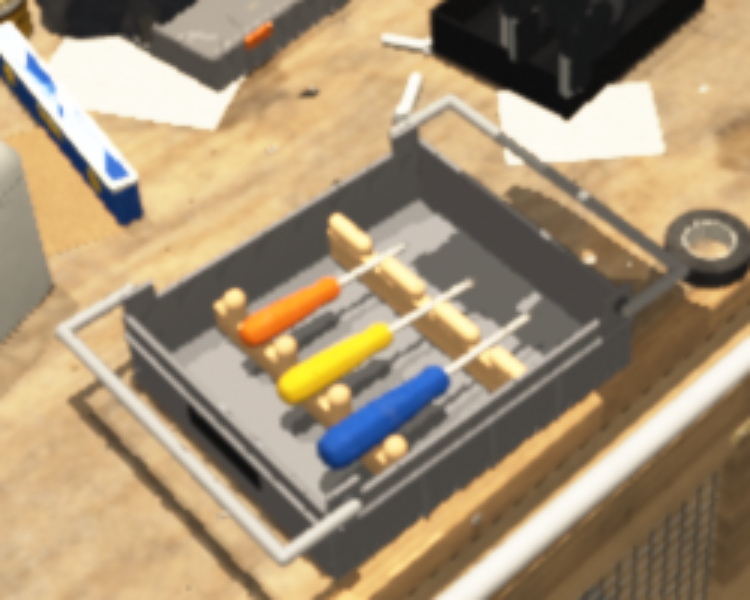

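All three drivers are seated: orange (290,310), yellow (335,362) and blue (385,415), with their blades in the narrow notches. Both bails are out. Next I'll swing the right bail in.

Call:
jog_arm --deltas '[{"x":0,"y":0,"z":0,"yaw":1},{"x":0,"y":0,"z":0,"yaw":1},{"x":0,"y":0,"z":0,"yaw":1},{"x":0,"y":0,"z":0,"yaw":1},{"x":0,"y":0,"z":0,"yaw":1},{"x":0,"y":0,"z":0,"yaw":1},{"x":0,"y":0,"z":0,"yaw":1},{"x":0,"y":0,"z":0,"yaw":1}]' --grip 0.67

```text
time_s: 44.8
eef_pos: [0.4712, 0.0724, 0.1831]
eef_rot: [-0.0, 0.938, 0.347, 0.0]
ft_force: [-0.6, 0.1, 0.7]
width: 0.0284
finger_force: 0.0
```

Call:
jog_arm --deltas '[{"x":0,"y":0,"z":0,"yaw":1},{"x":0,"y":0,"z":0,"yaw":1},{"x":0,"y":0,"z":0,"yaw":1},{"x":0,"y":0,"z":0,"yaw":1},{"x":0,"y":0,"z":0,"yaw":1},{"x":0,"y":0,"z":0,"yaw":1},{"x":0,"y":0,"z":0,"yaw":1},{"x":0,"y":0,"z":0,"yaw":0.7}]'

```text
time_s: 45.6
eef_pos: [0.4712, 0.0723, 0.1831]
eef_rot: [-0.0, 1.0, -0.031, 0.0]
ft_force: [0.3, -0.5, -0.0]
width: 0.0286
finger_force: 0.0
```

Call:
jog_arm --deltas '[{"x":0,"y":0.45,"z":1,"yaw":0},{"x":0,"y":0,"z":1,"yaw":0},{"x":0,"y":0,"z":1,"yaw":0},{"x":0,"y":0,"z":1,"yaw":0},{"x":0,"y":0,"z":0.7,"yaw":0},{"x":0,"y":0,"z":0.4,"yaw":0},{"x":0,"y":0,"z":0,"yaw":0}]'

```text
time_s: 46.3
eef_pos: [0.4703, 0.0607, 0.0546]
eef_rot: [0.0, 1.0, -0.029, -0.001]
ft_force: [0.0, -0.8, 0.5]
width: 0.0283
finger_force: 0.0
```

Call:
jog_arm --deltas '[{"x":0,"y":0,"z":0,"yaw":0},{"x":0,"y":0,"z":0,"yaw":0},{"x":0,"y":0,"z":0,"yaw":0},{"x":0,"y":0,"z":0,"yaw":0}]' --grip 1 --squeeze 30

```text
time_s: 46.7
eef_pos: [0.4709, 0.0578, 0.0561]
eef_rot: [0.002, 1.0, -0.029, 0.0]
ft_force: [-1.3, -28.4, -1.2]
width: 0.0088
finger_force: 30.3
```

Call:
jog_arm --deltas '[{"x":0,"y":0.1,"z":-0.383,"yaw":0},{"x":0,"y":-0.1,"z":-0.37,"yaw":0},{"x":0,"y":-0.163,"z":-0.348,"yaw":0},{"x":0,"y":-0.22,"z":-0.314,"yaw":0},{"x":0,"y":-0.271,"z":-0.271,"yaw":0},{"x":0,"y":-0.314,"z":-0.22,"yaw":0},{"x":0,"y":-0.348,"z":-0.163,"yaw":0},{"x":0,"y":-0.37,"z":-0.1,"yaw":0}]'

```text
time_s: 47.5
eef_pos: [0.4739, 0.1022, 0.1114]
eef_rot: [0.0, 1.0, -0.029, 0.001]
ft_force: [0.8, -3.7, -4.7]
width: 0.0088
finger_force: 29.6
```

Call:
jog_arm --deltas '[{"x":0,"y":-0.383,"z":-0.033,"yaw":0},{"x":0,"y":-0.383,"z":0.033,"yaw":0},{"x":0,"y":-0.37,"z":0.1,"yaw":0},{"x":0,"y":-0.348,"z":0.163,"yaw":0},{"x":0,"y":-0.314,"z":0.22,"yaw":0},{"x":0,"y":-0.271,"z":0.271,"yaw":0},{"x":0,"y":-0.22,"z":0.314,"yaw":0}]'

```text
time_s: 48.2
eef_pos: [0.4771, 0.1603, 0.0825]
eef_rot: [-0.0, 1.0, -0.029, 0.001]
ft_force: [3.3, -2.4, 4.3]
width: 0.0086
finger_force: 31.4
```

Run:
```python
from h import *
s=status.get_state(); print(w2c(s["eef_pos"])*1000,s["eef_pos"],s["ft_force"],s["width"]); go(*c2w(0,-65),.054,-3.4)
```

```text
[  0.3983364  -72.81330878] [0.47705396 0.1602926  0.0824912 ] [ 3.30188571 -2.43043835  4.2948534 ] 0.008566162385973833
now frame xyz [-0.02 -0.31  1.14] target frame xyz [-0.02 -0.31  1.14] yaw 0.01 psi -3.3
```

Call:
jog_arm --deltas '[{"x":0,"y":-0.163,"z":0.348,"yaw":0},{"x":0,"y":-0.1,"z":0.37,"yaw":0},{"x":0,"y":-0.033,"z":0.383,"yaw":0},{"x":0,"y":0,"z":0.1,"yaw":0},{"x":0,"y":0,"z":0,"yaw":0}]'

```text
time_s: 48.7
eef_pos: [0.4773, 0.1672, 0.0534]
eef_rot: [-0.0, 1.0, -0.029, 0.0]
ft_force: [-3.5, 1.4, 22.1]
width: 0.0088
finger_force: 34.5
```

Run:
```python
from h import *
s=status.get_state(); print(w2c(s["eef_pos"])*1000,s["eef_pos"],s["ft_force"],s["width"]); bars()
```

```text
[  0.25266154 -65.92662136] [0.47731937 0.16717572 0.05344305] [-3.53928666  1.36206368 22.05999223] 0.008779147723752947
bar 1 295 [ -2.3 173.9  78.1] [130. 180.] 83.7
bar -1 23 [  36.4 -133.    74.2] [-135. -105.] 80.3
```

Call:
jog_arm --deltas '[{"x":0,"y":0,"z":0,"yaw":0},{"x":0,"y":0,"z":0,"yaw":0},{"x":0,"y":0,"z":-0.5,"yaw":0},{"x":0,"y":0,"z":-1,"yaw":0},{"x":0,"y":0,"z":-1,"yaw":0},{"x":0,"y":0,"z":-1,"yaw":0},{"x":0,"y":-1,"z":-0.8,"yaw":0},{"x":0,"y":-1,"z":0,"yaw":0}]' --grip 0.67

```text
time_s: 49.55
eef_pos: [0.4811, 0.2175, 0.1635]
eef_rot: [-0.001, 1.0, -0.03, 0.002]
ft_force: [-0.1, -0.3, -0.0]
width: 0.0284
finger_force: 0.0
```

Call:
jog_arm --deltas '[{"x":0,"y":-1,"z":0,"yaw":0},{"x":0,"y":-1,"z":0,"yaw":0},{"x":0,"y":-1,"z":0,"yaw":0},{"x":0,"y":-1,"z":0,"yaw":0},{"x":0,"y":-1,"z":0,"yaw":0},{"x":0,"y":-1,"z":0,"yaw":0},{"x":0,"y":-1,"z":0,"yaw":0},{"x":0,"y":-0.5,"z":0,"yaw":0}]'

```text
time_s: 50.35
eef_pos: [0.4905, 0.4054, 0.1605]
eef_rot: [-0.0, 1.0, -0.029, -0.0]
ft_force: [0.4, -0.6, 0.4]
width: 0.0279
finger_force: 0.0
```

Run:
```python
from h import *
s=status.get_state(); print(w2c(s["eef_pos"])*1000,s["eef_pos"],s["ft_force"],s["width"]); go(*c2w(0,174),.05,-3.4); bars()
```

```text
[ -0.79443725 172.64648105] [0.49050617 0.4053864  0.16048568] [ 0.40501156 -0.61088442  0.41738093] 0.027905437089049738
now frame xyz [ 0.03 -0.05  4.42] target frame xyz [ 0.03 -0.05  4.42] yaw 0.02 psi -3.3
bar 1 103 [ 59.5 173.4  78. ] [130. 179.] 84.2
bar -1 284 [ -3.  -65.4  78.4] [-133.  -60.] 84.3
```

Right bar is in at y -65. Left one next.

Call:
jog_arm --deltas '[{"x":0,"y":-0.05,"z":1,"yaw":0},{"x":0,"y":0,"z":1,"yaw":0},{"x":0,"y":0,"z":1,"yaw":0},{"x":0,"y":0,"z":0.9,"yaw":0},{"x":0,"y":0,"z":0.4,"yaw":0},{"x":0,"y":0,"z":0,"yaw":0}]'

```text
time_s: 51.0
eef_pos: [0.4905, 0.4042, 0.0518]
eef_rot: [0.001, 1.0, -0.029, -0.001]
ft_force: [-1.1, -0.0, 0.8]
width: 0.0281
finger_force: 0.0
```

Call:
jog_arm --deltas '[{"x":0,"y":0,"z":0,"yaw":0},{"x":0,"y":0,"z":0,"yaw":0},{"x":0,"y":0,"z":0,"yaw":0},{"x":0,"y":0,"z":0,"yaw":0}]' --grip 1

```text
time_s: 51.4
eef_pos: [0.4916, 0.4067, 0.0546]
eef_rot: [-0.002, 1.0, -0.029, 0.001]
ft_force: [-0.0, 7.4, -0.5]
width: 0.0092
finger_force: 29.4
```

Call:
jog_arm --deltas '[{"x":0,"y":0.033,"z":-0.383,"yaw":0},{"x":0,"y":0.1,"z":-0.37,"yaw":0},{"x":0,"y":0.163,"z":-0.348,"yaw":0},{"x":0,"y":0.22,"z":-0.314,"yaw":0},{"x":0,"y":0.271,"z":-0.271,"yaw":0},{"x":0,"y":0.314,"z":-0.22,"yaw":0},{"x":0,"y":0.348,"z":-0.163,"yaw":0},{"x":0,"y":0.37,"z":-0.1,"yaw":0}]'

```text
time_s: 52.2
eef_pos: [0.4894, 0.362, 0.1108]
eef_rot: [-0.003, 1.0, -0.029, 0.002]
ft_force: [-1.1, 6.1, 7.6]
width: 0.0087
finger_force: 30.8
```

Call:
jog_arm --deltas '[{"x":0,"y":0.383,"z":-0.033,"yaw":0},{"x":0,"y":0.383,"z":0.033,"yaw":0},{"x":0,"y":0.37,"z":0.1,"yaw":0},{"x":0,"y":0.348,"z":0.163,"yaw":0},{"x":0,"y":0.314,"z":0.22,"yaw":0},{"x":0,"y":0.271,"z":0.271,"yaw":0},{"x":0,"y":0.22,"z":0.314,"yaw":0}]'

```text
time_s: 52.9
eef_pos: [0.4855, 0.3024, 0.0799]
eef_rot: [-0.001, 1.0, -0.029, 0.001]
ft_force: [3.3, 11.4, -1.3]
width: 0.0091
finger_force: 30.6
```

Run:
```python
from h import *
s=status.get_state(); print(w2c(s["eef_pos"])*1000,s["eef_pos"],s["ft_force"],s["width"])
```

```text
[ 0.34502895 69.5741269 ] [0.48549485 0.30242964 0.07993633] [ 3.31610613 11.42153779 -1.29935759] 0.00908128702490384
```

Call:
jog_arm --deltas '[{"x":0,"y":0.1,"z":0.348,"yaw":0},{"x":0,"y":0.03,"z":0.37,"yaw":0},{"x":0,"y":0.02,"z":0.383,"yaw":0},{"x":0,"y":0,"z":0.1,"yaw":0},{"x":0,"y":0,"z":0,"yaw":0}]'

```text
time_s: 53.4
eef_pos: [0.4853, 0.2973, 0.0526]
eef_rot: [0.001, 1.0, -0.029, 0.0]
ft_force: [-7.0, -18.7, 42.6]
width: 0.0088
finger_force: 47.5
```

Run:
```python
from h import *
s=status.get_state(); print(w2c(s["eef_pos"])*1000,s["eef_pos"],s["ft_force"],s["width"]); 
c=cam("top"); X=cloud(c); w=X[160:265,290:440].reshape(-1,3)
s=w[(w[:,2]>.046)&(w[:,2]<.06)]; print("tray rim",axis(s))
hh=w[(w[:,2]>.1)&(w[:,2]<.118)]; print("handle",axis(hh),hh.mean(0)); save(c,"t9.png")
```

```text
[ 0.45883532 64.43390887] [0.48530181 0.29729178 0.05259033] [ -6.98117794 -18.7188691   42.60199271] 0.008833153351094835
tray rim (array([ 646.68884277, -140.4776001 ]), np.float32(200.52081), np.float32(152.39606), np.float32(-84.961296))
handle (array([ 646.98272705, -139.58189392]), np.float32(158.5495), np.float32(22.935196), np.float32(-85.4809)) [ 0.64565794 -0.13987579  0.10980082]
```

Call:
jog_arm --deltas '[{"x":0,"y":0,"z":-0.1,"yaw":0},{"x":0,"y":0,"z":0,"yaw":0}]'

```text
time_s: 53.65
eef_pos: [0.4852, 0.2972, 0.053]
eef_rot: [0.001, 1.0, -0.029, 0.0]
ft_force: [2.6, -12.3, 15.0]
width: 0.0087
finger_force: 39.4
```

Call:
jog_arm --deltas '[{"x":0,"y":0,"z":0,"yaw":0},{"x":0,"y":0,"z":0,"yaw":0},{"x":0,"y":0,"z":-0.5,"yaw":0},{"x":0,"y":0,"z":-1,"yaw":0},{"x":0,"y":0,"z":-1,"yaw":0},{"x":0,"y":0,"z":-1,"yaw":0},{"x":0,"y":0,"z":-1,"yaw":0},{"x":0,"y":0,"z":-1,"yaw":0}]' --grip 0.67

```text
time_s: 54.45
eef_pos: [0.4843, 0.2987, 0.1916]
eef_rot: [0.0, 1.0, -0.029, -0.0]
ft_force: [-0.5, 0.1, -0.0]
width: 0.0281
finger_force: 0.0
```

Run:
```python
from h import *
bars(); go(.6465,-.140,.19,95)
```

```text
bar 1 60 [74.7 64.2 78.7] [60. 69.] 83.6
bar -1 289 [ -1.2 -65.7  78. ] [-133.  -60.] 84.4
now frame xyz [ 7.43 17.18  0.23] target frame xyz [-18.08   4.87   0.23] yaw -17.16 psi -3.3
```

Call:
jog_arm --deltas '[{"x":0.5,"y":1,"z":0,"yaw":0},{"x":0.5,"y":1,"z":0,"yaw":0},{"x":0.5,"y":1,"z":0,"yaw":0},{"x":0.5,"y":1,"z":0,"yaw":0},{"x":0.5,"y":1,"z":0,"yaw":0},{"x":0.5,"y":1,"z":0,"yaw":0},{"x":0.5,"y":1,"z":0,"yaw":0},{"x":0.5,"y":1,"z":0,"yaw":0}]' --grip 0.3

```text
time_s: 55.3
eef_pos: [0.5729, 0.0924, 0.1904]
eef_rot: [0.0, 1.0, -0.029, -0.0]
ft_force: [0.2, 0.8, 0.7]
width: 0.0597
finger_force: 0.0
```

Call:
jog_arm --deltas '[{"x":0.5,"y":1,"z":0,"yaw":0},{"x":0.5,"y":1,"z":0,"yaw":0},{"x":0.5,"y":1,"z":0,"yaw":0},{"x":0.5,"y":1,"z":0,"yaw":0},{"x":0.5,"y":1,"z":0,"yaw":0},{"x":0.5,"y":1,"z":0,"yaw":0},{"x":0.43,"y":1,"z":0,"yaw":0},{"x":0,"y":1,"z":0,"yaw":0}]'

```text
time_s: 56.1
eef_pos: [0.6473, -0.1122, 0.1902]
eef_rot: [-0.0, 1.0, -0.029, -0.0]
ft_force: [0.4, 0.4, -0.5]
width: 0.0597
finger_force: 0.0
```

Call:
jog_arm --deltas '[{"x":0,"y":1,"z":0,"yaw":-1},{"x":0,"y":0.2,"z":0,"yaw":-1},{"x":0,"y":0,"z":0,"yaw":-1},{"x":0,"y":0,"z":0,"yaw":-1},{"x":0,"y":0,"z":0,"yaw":-1},{"x":0,"y":0,"z":0,"yaw":-1},{"x":0,"y":0,"z":0,"yaw":-1},{"x":0,"y":0,"z":0,"yaw":-1}]'

```text
time_s: 56.9
eef_pos: [0.6453, -0.141, 0.1903]
eef_rot: [-0.0, 0.931, 0.364, -0.0]
ft_force: [-0.2, -0.8, 0.2]
width: 0.0601
finger_force: 0.0
```

Call:
jog_arm --deltas '[{"x":0,"y":0,"z":0,"yaw":-1},{"x":0,"y":0,"z":0,"yaw":-1},{"x":0,"y":0,"z":0,"yaw":-1},{"x":0,"y":0,"z":0,"yaw":-1},{"x":0,"y":0,"z":0,"yaw":-1},{"x":0,"y":0,"z":0,"yaw":-1},{"x":0,"y":0,"z":0,"yaw":-1},{"x":0,"y":0,"z":0,"yaw":-1}]'

```text
time_s: 57.7
eef_pos: [0.6453, -0.141, 0.1903]
eef_rot: [-0.0, 0.716, 0.698, -0.0]
ft_force: [-0.2, 0.3, -0.1]
width: 0.0598
finger_force: 0.0
```

Run:
```python
from h import *
print(status.get_state()["eef_pos"]); go(.6465,-.140,.086,95.)
c=cam("wrist"); X=cloud(c).reshape(-1,3); w=X[(np.abs(X[:,0]-.646)<.14)&(np.abs(X[:,1]+.14)<.15)]
s=w[(w[:,2]>.047)&(w[:,2]<.058)]; print("rim",len(s),axis(s))
c=cam("top"); X=cloud(c).reshape(-1,3);w=X[(np.abs(X[:,0]-.646)<.14)&(np.abs(X[:,1]+.14)<.15)]
s=w[(w[:,2]>.047)&(w[:,2]<.058)]; print("rim",len(s),axis(s)); bars()
```

```text
[ 0.64528592 -0.14096789  0.19030668]
now frame xyz [0.04 0.05 4.17] target frame xyz [0.03 0.05 4.17] yaw -1.12 psi 88.6
rim 5038 (array([ 646.83453369, -142.83453369]), np.float32(200.07292), np.float32(150.63759), np.float32(-84.86169))
rim 111 (array([ 650.22192383, -139.85412598]), np.float32(210.66405), np.float32(138.59981), np.float32(89.351776))
bar 1 275 [-0.2 64.9 77.9] [ 60. 131.] 84.7
bar -1 197 [ 26.2 -65.2  78.1] [-132.  -60.] 83.6
```

Call:
jog_arm --deltas '[{"x":0,"y":0,"z":0,"yaw":-1},{"x":-0.03,"y":0.06,"z":0.5,"yaw":-0.14},{"x":0,"y":0,"z":1,"yaw":0},{"x":0,"y":0,"z":1,"yaw":0},{"x":0,"y":0,"z":0.9,"yaw":0},{"x":0,"y":0,"z":0.5,"yaw":0},{"x":0,"y":0,"z":0.27,"yaw":0},{"x":0,"y":0,"z":0,"yaw":0}]'

```text
time_s: 58.65
eef_pos: [0.647, -0.1418, 0.0853]
eef_rot: [-0.0, 0.677, 0.736, -0.0]
ft_force: [-0.1, -0.2, 0.3]
width: 0.0595
finger_force: 0.0
```

Call:
jog_arm --deltas '[{"x":0,"y":0,"z":0,"yaw":0},{"x":0,"y":0,"z":0,"yaw":0},{"x":0,"y":0,"z":0,"yaw":0},{"x":0,"y":0,"z":0,"yaw":0},{"x":0,"y":0,"z":0,"yaw":0},{"x":0,"y":0,"z":0,"yaw":0}]' --grip 1 --squeeze 90

```text
time_s: 59.25
eef_pos: [0.6473, -0.1419, 0.087]
eef_rot: [0.0, 0.676, 0.737, 0.0]
ft_force: [-3.1, 0.8, 5.0]
width: 0.0129
finger_force: 89.0
```

Call:
jog_arm --deltas '[{"x":0,"y":0,"z":-0.3,"yaw":0},{"x":0,"y":0,"z":-0.7,"yaw":0},{"x":0,"y":0,"z":-1,"yaw":0},{"x":0,"y":0,"z":-1,"yaw":0},{"x":0,"y":0,"z":-1,"yaw":0},{"x":0,"y":0,"z":-0.7,"yaw":0},{"x":0,"y":0,"z":-0.3,"yaw":0}]'

```text
time_s: 59.95
eef_pos: [0.6476, -0.1419, 0.213]
eef_rot: [0.001, 0.676, 0.736, 0.001]
ft_force: [0.4, -0.2, -4.6]
width: 0.0125
finger_force: 88.2
```

Run:
```python
from h import *
s=status.get_state(); print(s["eef_pos"],s["width"],s["ft_force"],s["finger_force"]); go(.481,.233,.21,86.6)
```

```text
[ 0.64762996 -0.1419081   0.21298401] 0.012474824571404773 [ 0.44717311 -0.17703263 -4.64563262] 88.164381980896
now frame xyz [15.51 -5.37  0.12] target frame xyz [14.57 -7.54  0.12] yaw 1.44 psi 94.9
```

Call:
jog_arm --deltas '[{"x":0,"y":0,"z":0,"yaw":0.7},{"x":0,"y":0,"z":0,"yaw":0.74},{"x":0.4,"y":-0.2,"z":0,"yaw":0},{"x":0.8,"y":-0.4,"z":0,"yaw":0},{"x":1,"y":-0.5,"z":0,"yaw":0},{"x":1,"y":-0.5,"z":0,"yaw":0},{"x":1,"y":-0.5,"z":0,"yaw":0},{"x":1,"y":-0.5,"z":0,"yaw":0}]'

```text
time_s: 60.75
eef_pos: [0.5887, -0.0065, 0.2105]
eef_rot: [-0.0, 0.727, 0.687, -0.0]
ft_force: [0.9, 0.2, -4.4]
width: 0.0123
finger_force: 88.1
```

Call:
jog_arm --deltas '[{"x":1,"y":-0.5,"z":0,"yaw":0},{"x":1,"y":-0.5,"z":0,"yaw":0},{"x":1,"y":-0.5,"z":0,"yaw":0},{"x":1,"y":-0.5,"z":0,"yaw":0},{"x":1,"y":-0.5,"z":0,"yaw":0},{"x":1,"y":-0.5,"z":0,"yaw":0},{"x":1,"y":-0.6,"z":0,"yaw":0},{"x":1,"y":-0.6,"z":0,"yaw":0}]'

```text
time_s: 61.55
eef_pos: [0.4954, 0.1989, 0.2106]
eef_rot: [-0.0, 0.727, 0.687, -0.0]
ft_force: [0.1, -0.1, -5.2]
width: 0.0124
finger_force: 88.1
```

Call:
jog_arm --deltas '[{"x":0.8,"y":-0.4,"z":0,"yaw":0},{"x":0.4,"y":-0.3,"z":0,"yaw":0},{"x":0.1,"y":0,"z":0,"yaw":0},{"x":0,"y":0,"z":0,"yaw":0}]'

```text
time_s: 61.95
eef_pos: [0.4814, 0.231, 0.2109]
eef_rot: [0.0, 0.727, 0.686, -0.0]
ft_force: [0.1, -0.4, -3.7]
width: 0.0125
finger_force: 88.1
```

```bash
cat >> h.py <<'E'
def tray(zr):
    for n in("wrist","top","scene"):
        c=cam(n); X=cloud(c).reshape(-1,3); q=np.c_[w2c(X)*1000,X[:,2]*1000]
        s=q[(np.abs(q[:,0])<95)&(np.abs(q[:,1])<125)&(q[:,2]>zr-7)&(q[:,2]<zr+5)]
        if len(s)>50: print(n,len(s),axis(s/1000*np.array([1,1,1])),np.percentile(s[:,2],[50,97]))
    return c
E
python3 - <<'E'
from h import *
s=status.get_state(); print(s["eef_pos"],s["width"],s["ft_force"],s["finger_force"],w2c(s["eef_pos"])*1000); go(.481,.233,.159,86.6)
tray(51+126)
E
```

```text
[0.48142013 0.23095139 0.21090469] 0.012538266690650165 [ 0.10143671 -0.44058517 -3.67844943] 88.12963843345642 [ 0.54159191 -2.01990063]
now frame xyz [ 0.08 -0.02  2.08] target frame xyz [ 0.08 -0.02  2.08] yaw 0.01 psi 86.7
wrist 10356 (array([-0.10586548, -2.98188019]), np.float32(200.05739), np.float32(150.13094), np.float32(89.95348)) [173.95610638 175.55631644]
top 174 (array([  1.0848465, -62.3586235]), np.float32(151.14359), np.float32(79.5519), np.float32(1.519733)) [175.12508441 180.78047507]
scene 576 (array([-1.35469055, -0.06913757]), np.float32(202.24461), np.float32(154.18726), np.float32(-89.613434)) [172.28814267 179.66205041]
```

Call:
jog_arm --deltas '[{"x":0.09,"y":0,"z":0.3,"yaw":0},{"x":0,"y":0,"z":0.4,"yaw":0},{"x":0,"y":0,"z":0.4,"yaw":0},{"x":0,"y":0,"z":0.3,"yaw":0},{"x":0,"y":0,"z":0.25,"yaw":0},{"x":0,"y":0,"z":0.2,"yaw":0},{"x":0,"y":0,"z":0.15,"yaw":0},{"x":0,"y":0,"z":0,"yaw":0}]'

```text
time_s: 62.9
eef_pos: [0.4814, 0.2333, 0.1606]
eef_rot: [-0.0, 0.728, 0.686, -0.0]
ft_force: [0.2, 0.3, -3.9]
width: 0.0124
finger_force: 88.1
```

Run:
```python
from h import *
s=status.get_state(); print(s["eef_pos"],s["width"],s["ft_force"],s["wrist_torque"])
tray(123)
```

```text
[0.48137483 0.23330821 0.16056488] 0.01242415747820832 [ 0.21068309  0.30475821 -3.90145592] [-0.00254693  0.05815588  0.02399217]
wrist 12350 (array([-0.20581818, -0.38733673]), np.float32(199.56026), np.float32(150.2225), np.float32(-89.92831)) [123.35495652 125.19015525]
top 154 (array([  0.69293213, -58.70460129]), np.float32(150.82368), np.float32(79.676285), np.float32(-0.06517115)) [124.08376716 127.69224748]
scene 897 (array([-0.93484497,  2.56855011]), np.float32(203.90309), np.float32(156.46924), np.float32(89.16901)) [121.04786816 125.74308775]
```

Still hanging by about 1.5 mm and centred. I'll lower the rest and release.

Call:
jog_arm --deltas '[{"x":0,"y":0,"z":0.04,"yaw":0},{"x":0,"y":0,"z":0.04,"yaw":0},{"x":0,"y":0,"z":0,"yaw":0}]'

```text
time_s: 63.35
eef_pos: [0.4816, 0.2334, 0.159]
eef_rot: [0.0, 0.728, 0.686, 0.0]
ft_force: [-0.1, -0.7, -4.6]
width: 0.0122
finger_force: 88.3
```

Call:
jog_arm --deltas '[{"x":0,"y":0,"z":0,"yaw":0},{"x":0,"y":0,"z":0,"yaw":0},{"x":0,"y":0,"z":0,"yaw":0},{"x":0,"y":0,"z":0,"yaw":0},{"x":0,"y":0,"z":-0.3,"yaw":0},{"x":0,"y":0,"z":-1,"yaw":0},{"x":0,"y":0,"z":-1,"yaw":0},{"x":0,"y":0,"z":-1,"yaw":0}]' --grip 0.3

```text
time_s: 64.15
eef_pos: [0.4815, 0.2334, 0.2431]
eef_rot: [0.0, 0.728, 0.686, 0.0]
ft_force: [0.0, 0.1, -0.8]
width: 0.0599
finger_force: 0.0
```

Call:
jog_arm --deltas '[{"x":0,"y":0,"z":-1,"yaw":0},{"x":-1,"y":0,"z":-0.5,"yaw":0},{"x":-1,"y":0,"z":0,"yaw":0},{"x":-1,"y":0,"z":0,"yaw":0},{"x":-1,"y":0,"z":0,"yaw":0},{"x":-1,"y":0,"z":0,"yaw":0},{"x":-1,"y":0,"z":0,"yaw":0},{"x":-1,"y":0,"z":0,"yaw":0}]'

```text
time_s: 64.95
eef_pos: [0.4711, 0.0577, 0.2796]
eef_rot: [0.0, 0.728, 0.686, 0.0]
ft_force: [1.2, 0.2, 0.0]
width: 0.06
finger_force: 0.0
```

Call:
jog_arm --deltas '[{"x":-1,"y":0,"z":0,"yaw":0},{"x":-1,"y":0,"z":0,"yaw":0},{"x":-1,"y":0,"z":0,"yaw":0},{"x":-1,"y":0,"z":0,"yaw":0},{"x":-1,"y":0,"z":0,"yaw":0},{"x":-1,"y":0,"z":0,"yaw":0},{"x":-1,"y":0,"z":0,"yaw":0},{"x":-1,"y":0,"z":0,"yaw":0}]'

```text
time_s: 65.75
eef_pos: [0.4593, -0.142, 0.2797]
eef_rot: [0.0, 0.728, 0.686, 0.0]
ft_force: [0.1, 0.4, -0.4]
width: 0.0598
finger_force: 0.0
```

Run:
```python
from h import *
c=tray(123); save(c,"s10.png",(150,180,450,420))
c=cam("top"); X=cloud(c).reshape(-1,3); q=np.c_[w2c(X)*1000,X[:,2]*1000]
for n,k in(("+y",q[:,1]>85),("-y",q[:,1]<-85),("+x",q[:,0]>65),("-x",q[:,0]<-65)):
    s=q[k&(np.abs(q[:,0])<80)&(np.abs(q[:,1])<105)&(np.abs(q[:,2]-123)<8)]; print(n,len(s),np.median(s[:,2]))
```

```text
top 450 (array([0.28887939, 2.10562897]), np.float32(201.38553), np.float32(150.76733), np.float32(-89.676605)) [122.88657782 127.57767719]
scene 779 (array([-0.56147766,  3.08803558]), np.float32(202.3479), np.float32(154.08977), np.float32(-89.83135)) [119.56611822 124.72150518]
+y 132 122.28266614892931
-y 114 123.73741560575948
+x 151 122.27322435382044
-x 138 123.57533589178618
```

View pics/s10.png

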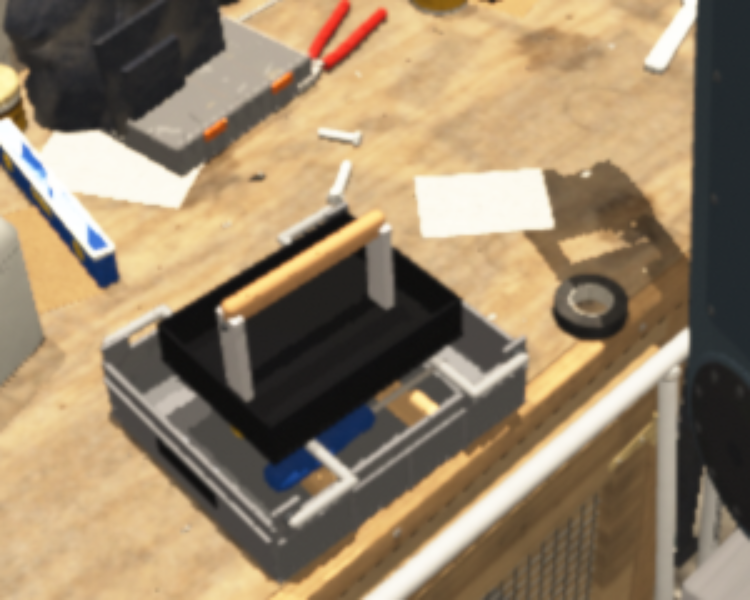

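The tray sits level at (310,320) on both bars, rim at about 123 mm as expected, and the drivers are still in place. Handing in.

```bash
python3 -c "
from rig import hand_in
print(hand_in())"
```

```text
the job is handed in; nothing more can be done
None
```

The crate is packed and handed in: all three front drivers lie in their own slots, both bails are in flat, and the tray sits level, centred and in line on the bars, at about 66 s of robot time; no verdict came back.

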